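# Close up the drying stack and hold the humidity probe in it

### The job

Finish the drying stack and check its air: lay the two loose turning blanks crosswise on top as the third layer, each straight above a blank of the bottom layer, then set the cover board squarely on them with its collar over the middle of the stack. Then lift the humidity probe out of its stand and lower its rod through the collar, without touching the collar or any blank, until the dark sensor cap is level with the middle layer, and finish while still holding it there, still, upright and centred in the collar. Put things down without dropping them, and leave the lower layers and everything else on the bench where they are.

Things in the scene. Friction and masses are not known exactly. Their poses are not given: they have to be found in the camera images.
- rack: Fixed green base of the drying stack, 180 x 180 x 15 mm. Origin at its underside's centre on the bench, x, y along its edges. Heights over the bench: bottom layer 15 to 39 mm (two blanks along x, centre lines at y = +-50 mm), middle layer 39 to 63 mm (two along y, at x = +-50 mm); the new top layer belongs along x at y = +-50 mm, 63 to 87 mm. The shaft in the middle is 76 mm wide.
- low_left: Lower blank of the stack (loose, to be left alone): bottom layer, at y = +50 mm of the base board. 24 mm square, 160 mm long, red wax on both ends; origin at the centre of its underside, x along its length, z up. 
- low_right: Lower blank of the stack (loose, to be left alone): bottom layer, at y = -50 mm of the base board. 24 mm square, 160 mm long, red wax on both ends; origin at the centre of its underside, x along its length, z up. 
- mid_near: Lower blank of the stack (loose, to be left alone): middle layer, at x = -50 mm of the base board. 24 mm square, 160 mm long, red wax on both ends; origin at the centre of its underside, x along its length, z up. 
- mid_far: Lower blank of the stack (loose, to be left alone): middle layer, at x = +50 mm of the base board. 24 mm square, 160 mm long, red wax on both ends; origin at the centre of its underside, x along its length, z up. 
- blank_a: Loose mid-brown hardwood turning blank lying on the bench, to be laid on the stack, about 60 g. 24 mm square, 160 mm long, red wax on both ends; origin at the centre of its underside, x along its length, z up. 
- blank_b: Loose dark hardwood turning blank lying on the bench, to be laid on the stack, about 60 g. 24 mm square, 160 mm long, red wax on both ends; origin at the centre of its underside, x along its length, z up. 
- cover: Pale wooden board 150 x 150 x 12 mm, about 0.24 kg, flat on the bench. A round dark collar in its middle (56 mm outside diameter, from the board's top to 42 mm above its underside) is its grip. A 30 mm bore goes through collar and board. Origin at the underside's centre; x, y along its edges, z along the bore. On the stack its underside is 87 mm, the collar's top 129 mm above the bench.
- bore (a point): Point on the axis of the cover board's bore, 27 mm above the board's underside (half way up the collar).
- probe: Hand-held humidity probe, about 0.16 kg, upright in its stand. Origin at its bottom tip, z up along the rod. Along z: dark sensor cap 14 mm diameter, 0 to 24 mm; steel rod 12 mm diameter to 120 mm; then the orange handle, 24 mm (x) by 32 mm (y), to 210 mm, with a black foot and a small screen on its -x face.
- sensor (a point): Middle of the probe's dark sensor cap, 12 mm above its bottom tip.
- stand: Fixed probe stand: black foot 64 mm diameter, grey tube 27 mm outside, 19 mm inside, rim 132 mm above the bench. The probe's rod hangs inside, the foot of its handle on the rim (tip 12 mm above the bench): lift it 120 mm straight up to free it. Origin at its underside's centre, z up.
- wax: Amber wax jar, 62 mm diameter, 75 mm high (leave alone). Origin at the centre of its underside.
- caliper: Digital caliper lying flat, about 210 x 60 x 13 mm (leave alone). Origin near its middle, on the bench.
- sander: Cork sanding block 110 x 60 x 31 mm (leave alone). Origin at the centre of its underside.
- gouge: Turning gouge lying on the bench, 500 mm long, 34 mm high, wooden handle (leave alone). Origin on the bench below its handle's ferrule end, about its middle; x along it.
- centre: Steel revolving centre standing with its taper up, 46 mm diameter, 105 mm high (leave alone). Origin at the centre of its underside.
- bowl: Small turned wooden bowl, 110 mm diameter, 45 mm high (leave alone). Origin at the centre of its underside.
There are look-alikes about, which are no part of the job. Leave any green, pink or purple look-alike of the blank_a alone.

How it is judged (in metres and radians):
On the way, in this order (a step that is already met when the one before it is completed fails the run):
1. both loose blanks lie let go as the third layer, across the middle one, above the bottom blanks ((((y of blank_a in the frame of rack between 0.032 and 0.068 m and x of blank_a in the frame of rack between -0.025 and 0.025 m and z of blank_a in the frame of rack between 0.057 and 0.069 m and angle between the x axis of blank_a and the x axis of rack, either way round below 0.15 rad and angle between blank_a's own z axis and vertical below 0.06 rad) and (y of blank_b in the frame of rack between -0.068 and -0.032 m and x of blank_b in the frame of rack between -0.025 and 0.025 m and z of blank_b in the frame of rack between 0.057 and 0.069 m and angle between the x axis of blank_b and the x axis of rack, either way round below 0.15 rad and angle between blank_b's own z axis and vertical below 0.06 rad)) or ((y of blank_a in the frame of rack between -0.068 and -0.032 m and x of blank_a in the frame of rack between -0.025 and 0.025 m and z of blank_a in the frame of rack between 0.057 and 0.069 m and angle between the x axis of blank_a and the x axis of rack, either way round below 0.15 rad and angle between blank_a's own z axis and vertical below 0.06 rad) and (y of blank_b in the frame of rack between 0.032 and 0.068 m and x of blank_b in the frame of rack between -0.025 and 0.025 m and z of blank_b in the frame of rack between 0.057 and 0.069 m and angle between the x axis of blank_b and the x axis of rack, either way round below 0.15 rad and angle between blank_b's own z axis and vertical below 0.06 rad))) and contact force between the fingers and blank_a below 0.05 N and contact force between the fingers and blank_b below 0.05 N and linear speed of each of blank_a, blank_b below 0.02 m/s), for 0.2 s.
2. the cover board lies let go, flat and square on the third layer with its collar over the middle ((((y of blank_a in the frame of rack between 0.032 and 0.068 m and x of blank_a in the frame of rack between -0.025 and 0.025 m and z of blank_a in the frame of rack between 0.057 and 0.069 m and angle between the x axis of blank_a and the x axis of rack, either way round below 0.15 rad and angle between blank_a's own z axis and vertical below 0.06 rad) and (y of blank_b in the frame of rack between -0.068 and -0.032 m and x of blank_b in the frame of rack between -0.025 and 0.025 m and z of blank_b in the frame of rack between 0.057 and 0.069 m and angle between the x axis of blank_b and the x axis of rack, either way round below 0.15 rad and angle between blank_b's own z axis and vertical below 0.06 rad)) or ((y of blank_a in the frame of rack between -0.068 and -0.032 m and x of blank_a in the frame of rack between -0.025 and 0.025 m and z of blank_a in the frame of rack between 0.057 and 0.069 m and angle between the x axis of blank_a and the x axis of rack, either way round below 0.15 rad and angle between blank_a's own z axis and vertical below 0.06 rad) and (y of blank_b in the frame of rack between 0.032 and 0.068 m and x of blank_b in the frame of rack between -0.025 and 0.025 m and z of blank_b in the frame of rack between 0.057 and 0.069 m and angle between the x axis of blank_b and the x axis of rack, either way round below 0.15 rad and angle between blank_b's own z axis and vertical below 0.06 rad))) and x of cover in the frame of rack between -0.015 and 0.015 m and y of cover in the frame of rack between -0.015 and 0.015 m and z of cover in the frame of rack between 0.081 and 0.093 m and angle between cover's own z axis and vertical below 0.05 rad and (angle between the x axis of cover and the x axis of rack, either way round below 0.17 rad or angle between the x axis of cover and the y axis of rack, either way round below 0.17 rad) and contact force between the fingers and cover below 0.05 N and linear speed of cover below 0.02 m/s), for 0.2 s.
At the end, for the whole second after the job is handed in: Blanks within 18 mm sideways, 25 mm lengthwise, 0.15 rad of straight above the bottom ones; cover flat, within 15 mm of the middle, 0.17 rad of square; probe held still, upright (0.08 rad), rod axis within 5 mm of the bore's in probe x and y, sensor middle 51 +-12 mm high, touching only fingers (all of step 2 and contact force between each of the fingers, probe and blank_a below 0.05 N and contact force between each of the fingers, probe and blank_b below 0.05 N and x of bore in the frame of probe between -0.005 and 0.005 m and y of bore in the frame of probe between -0.005 and 0.005 m and z of sensor in the frame of rack between 0.039 and 0.063 m and angle between probe's own z axis and vertical below 0.08 rad and horizontal distance between sensor and bore below 0.012 m and contact force between the fingers and probe above 1 N and linear speed of probe below 0.02 m/s and contact force between probe and cover below 0.05 N and contact force between probe and rack below 0.05 N and contact force between probe and low_left below 0.05 N and contact force between probe and low_right below 0.05 N and contact force between probe and mid_near below 0.05 N and contact force between probe and mid_far below 0.05 N); the arm keeps its last pose, push and grip.
It fails at once if the probe touches the cover board, its collar or a blank (contact force between probe and cover above 0.2 N or contact force between probe and low_left above 0.2 N or contact force between probe and low_right above 0.2 N or contact force between probe and mid_near above 0.2 N or contact force between probe and mid_far above 0.2 N or contact force between probe and blank_a above 0.2 N or contact force between probe and blank_b above 0.2 N).
It fails at once if a blank, the cover board or the probe is dropped or thrown (falls free for more than about a centimetre) ((linear speed of blank_a above 0.5 m/s and contact force between the fingers and blank_a below 0.01 N) or (linear speed of blank_b above 0.5 m/s and contact force between the fingers and blank_b below 0.01 N) or (linear speed of cover above 0.5 m/s and contact force between the fingers and cover below 0.01 N) or (linear speed of probe above 0.5 m/s and contact force between the fingers and probe below 0.01 N)).
It fails at once if a blank of the two lower layers is shifted by more than 15 mm (distance of any of low_left, low_right, mid_near, mid_far from where it was at the start of the episode above 0.015 m).
It fails at once if another thing on the bench is moved by more than 25 mm (distance of any of wax, caliper, sander, gouge, centre, bowl from where it was at the start of the episode above 0.025 m).
It also fails if it takes over 72 s, if anything falls off the work surface, if the arm or the gripper's body presses on something with over 40 N, if the wrist force passes 120 N, or if a joint passes its speed limit or range.

### The arm

A 6-joint arm with a two-finger parallel gripper is mounted at the origin on the work surface. World frame = base frame: x ahead of the robot, y to its left, z up, the work surface at z = 0. Lengths are in mm, angles in rad, forces in N, time in s.
With the tool pointing down it reaches from about 300 to 825 mm from the base axis. Payload 5.4 kg.
Tool frame: the origin (TCP) lies midway between the tips of the shut fingers; the grasp point (between the pads) lies 19 mm behind it; z points along the fingers, y is the direction in which the jaws open and shut (so a half turn about z gives the same grasp; the last joint's range is limited). The gripper opens to 92 mm and grips with 3 to 60 N. Pads are 20 mm wide; open, the fingers measure 128 mm over their backs; the gripper's body (75 mm by 189 mm) begins 69 mm behind the grasp point.
Start: joints at [-1.486, 0.158, 1.597, -0, 1.386, -0.21], TCP at [167.042, -550.185, 214.601] pointing down, gripper open.
Joint ranges: [-2.91, 2.91], [-0.94, 2.29], [0.18, 2.7], [-1.29, 4.43], [0.17, 2.64], [-3, 3]. Speed limits (rad/s): [2.57, 2.57, 3.14, 3.14, 3.14, 3.14].

### API

Orientations are given as a unit quaternion [w, x, y, z].
In Python, from rig import arm gives the robot as it stands.
- The arm moves only by the tool move_arm, never from a script. Its argument "commands" is a list of rows, each an object with "translation": the shift along the tool's x, y, z in cm, a list of three; "roll": the turn about the tool's z in degrees; "jaw": the finger opening in cm, from 0 to 9.19. A call has 1 to 12 rows; each row shifts and turns the commanded pose from where the row before left it, along the tool's axes as they then stand; what a row does not reach is not made up. A row lasts 1/12 s, in which the tool goes at most 41.7 mm and 7.16 degrees, less where a joint would pass 70% of its speed; a pose out of reach is approached as far as the arm can. A call is refused whole if a number of a shift passes 4.17 or a number of a turn 7.16, either way. A call with a gripper value outside its range is refused whole. The fingers move at their own pace and stop on an object; "squeeze" is the grip in N (left out, the last holds). Time passes only in rows, so rows that do not move let the fingers close. It gives the time, the measured TCP pose, the force and the opening at its end, in the units of the state.
- arm.get_state(): the state, without advancing time (a new reading comes with each control period).
- arm.capture(name): name is "scene" or "top" or "wrist"; returns the picture (480x640x3 uint8, blue, green, red); there is no depth.
- arm.calibration(name): a dict with "camera_matrix" (3x3 intrinsics, pixels), "R" (3x3) and "t" (3): a world point X has camera coordinates R X + t. Camera axes: x right, y down, z forward; pixel columns grow to the right and rows downward; lengths in mm; the calibration is good to about 2 mm. A picture is of the moment at which its call begins: read the wrist's pose just before it. calibration takes no time and is no camera call; for the wrist camera it gives the pose at the moment of the call.
- arm.job_done(): hands the job in, once; it reports no verdict.
The state is a dict: "clock": time; "joint_pos": joint angles; "joint_vel": joint speeds; "joint_efforts": joint torques, N m; "ee_pos": TCP position; "orientation": TCP orientation; "wrist_force": force on the tool from outside, world axes, zero at the start; "moment": the same for the moment, N m; "finger_gap": finger opening in mm.
Only numpy, scipy, OpenCV 4.12 (cv2) and the standard library are available. Lean on these libraries where they do the work, as an engineer would, in place of code of your own. Each camera call takes 0.05 s, during which the arm holds its last target. There are 200 camera calls.

## Working session

There is one attempt and no reset: what is moved stays moved. The work goes in short steps, Python scripts to look and compute and a tool call to move; the robot and the scene stay as the last step left them, time stands still between calls to the robot, and variables do not carry over. Pictures are saved under pics/ and viewed, about 8 in all and at most 12, crops included, and the job is handed in when it is done.

Besides the shell and the picture viewer there is one more tool, called after ">>>" in YAML: its name, and indented under it one key for each argument. move_arm: Moves the arm, as the interface text tells. Its arguments: {"type":"object","properties":{"commands":{"type":"array"},"squeeze":{"type":"number"}},"required":["commands"]}

```bash
ls; mkdir -p pics
python3 - <<'E'
from rig import arm
import cv2
s=arm.get_state();print(s)
for n in("scene","top"):
    cv2.imwrite(f"pics/{n}0.png",arm.capture(n)); c=arm.calibration(n); print(n,c)
E
```

```text
pics
{'clock': 0.0, 'joint_pos': array([-1.48609649e+00,  1.59041614e-01,  1.59819683e+00,  1.71388746e-05,
        1.38621644e+00, -2.10082196e-01]), 'joint_vel': array([ 0.00061735, -0.00058559,  0.00036106,  0.00037886, -0.00031126,
        0.0010832 ]), 'joint_efforts': array([ 5.77827886e-04, -3.85565686e+01, -3.22109413e+01,  7.01337936e-02,
        3.77588463e-02, -1.48239496e-04]), 'ee_pos': array([ 166.99696489, -549.57027588,  213.64083859]), 'orientation': array([-9.28758606e-04,  9.89157398e-01,  1.46856310e-01,  6.67403549e-05]), 'wrist_force': array([-0.75257404, -0.01699324, -0.15365651]), 'moment': array([-0.06828155,  0.04270951,  0.02831349]), 'finger_gap': 91.78804733947361}
scene {'camera_matrix': array([[501.43813403,   0.        , 315.22379309],
       [  0.        , 501.43813403, 233.64460852],
       [  0.        ,   0.        ,   1.        ]]), 'R': array([[ 0.88016211,  0.47466657,  0.00250978],
       [ 0.3006998 , -0.55347326, -0.77668976],
       [-0.36727957,  0.68436759, -0.62987833]]), 't': array([-477.31987843,  -58.0555926 , 1337.2380925 ])}
top {'camera_matrix': array([[516.4588802 ,   0.        , 314.52366793],
       [  0.        , 516.4588802 , 244.69743087],
       [  0.        ,   0.        ,   1.        ]]), 'R': array([[ 2.33991939e-02, -9.99713740e-01,  4.99157198e-03],
       [-9.81303181e-01, -2.39218215e-02, -1.90975949e-01],
       [ 1.91040687e-01, -4.29562216e-04, -9.81582025e-01]]), 't': array([  86.02063387,  531.24966446, 1502.16035685])}
```

View pics/top0.png

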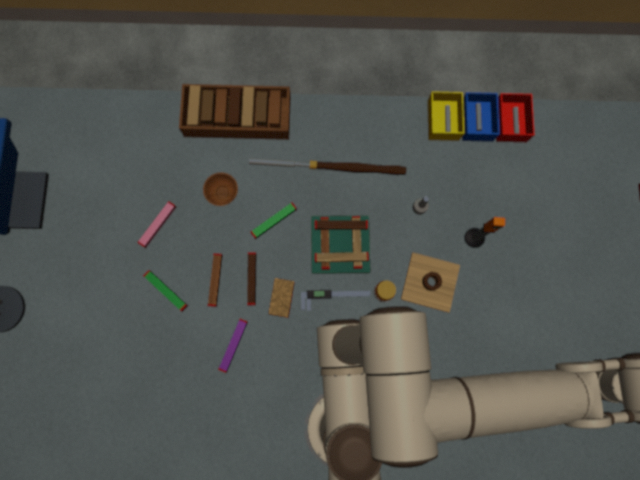

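View pics/scene0.png

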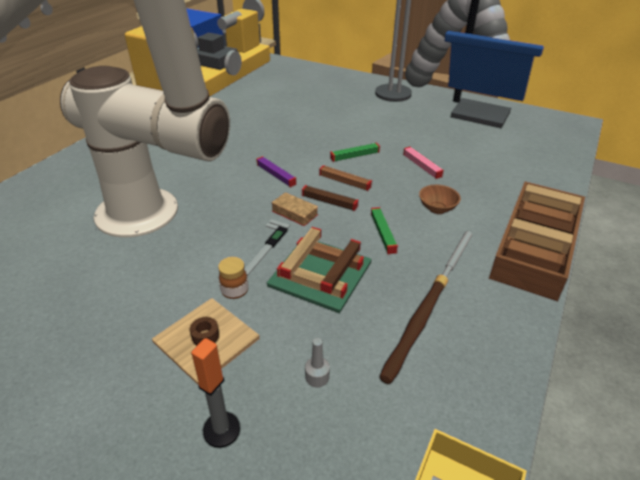

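Top view: the stack is at (341,244), with the middle layer lying horizontally in the image. The candidates for the loose blanks are:
- mid-brown (215,280), which I take as blank_a
- dark (252,279), which I take as blank_b
- look-alikes: green (273,220) and (165,290), pink (157,224), purple (233,346), plus the box of blanks at (235,111)

The cover is at (431,282), its collar at (432,281). The probe handle is at (495,224) and the stand foot at (476,237).

```bash
cat > h.py <<'E'
import cv2, numpy as np
from rig import arm
from scipy.spatial.transform import Rotation as Ro
def cast(c,uv,z):
    uv=np.atleast_2d(np.float64(uv)); K,R,t=c["camera_matrix"],c["R"],c["t"]
    d=np.c_[uv,np.ones(len(uv))]@np.linalg.inv(K).T@R   # world directions
    o=-R.T@t
    return o+d*((z-o[2])/d[:,2])[:,None]
def proj(c,X):
    p=(np.atleast_2d(X)@c["R"].T+c["t"])@c["camera_matrix"].T
    return p[:,:2]/p[:,2:]
def blobs(m,amin):
    m=cv2.morphologyEx(m.astype(np.uint8),cv2.MORPH_OPEN,np.ones((2,2)))
    return sorted([k for k in cv2.findContours(m,cv2.RETR_EXTERNAL,cv2.CHAIN_APPROX_NONE)[0] if cv2.contourArea(k)>amin],key=cv2.contourArea,reverse=True)
def rect(c,k,z):
    P=cast(c,k.reshape(-1,2),z)[:,:2].astype(np.float32)
    b=cv2.boxPoints(cv2.minAreaRect(P)); e=[b[1]-b[0],b[2]-b[1]]; L=[np.linalg.norm(x) for x in e]
    i=int(np.argmax(L)); a=np.arctan2(e[i][1],e[i][0])
    return b.mean(0), max(L),min(L),(np.degrees(a)+90)%180-90
def tool(s=None):
    s=s or arm.get_state(); q=s["orientation"]; return s["ee_pos"],Ro.from_quat(np.r_[q[1:],q[0]])
def delta(target,yaw=None):
    """tool-frame shift (cm) to world target (mm); jaw-axis (tool y) world angle now"""
    p,r=tool(); y=r.apply([0,1,0]); a=np.degrees(np.arctan2(y[1],y[0]))
    print("tool shift cm",np.round(r.inv().apply(np.asarray(target)-p)/10,2),"dist",np.round(np.linalg.norm(np.asarray(target)-p)),"jaw ang",round(a,1),
      "" if yaw is None else "roll deg %.1f"%(-((yaw-a+90)%180-90)))
E
python3 - <<'E'
from h import *
c=arm.calibration("top"); im=cv2.imread("pics/top0.png"); H=cv2.cvtColor(im,cv2.COLOR_BGR2HSV)
for n,(u,v) in dict(a=(215,280),b=(252,279),cov=(415,275),rack=(341,262),probe=(497,223),ctr=(432,281),bg=(300,350)).items(): print(n,H[v,u])
def near(m,u,v):
    ks=blobs(m,30); return min(ks,key=lambda k:abs(cv2.pointPolygonTest(k,(u,v),True)) if cv2.pointPolygonTest(k,(u,v),False)<0 else 0)
h,s,v=cv2.split(H)
brown=((h<25)|(h>165))&(s>80)
for n,p,z in(("a",(215,280),20),("b",(252,279),20)): print(n,rect(c,near(brown,*p),z))
print("cover",rect(c,near((h<30)&(s>50)&(v>100),415,275),12))
print("rack",rect(c,near((h>60)&(h<95)&(s>90),320,265),15))
print("mid",rect(c,near(brown,341,226),63),rect(c,near(brown,341,257),63))
print("stand",cast(c,(476,238),5),"wax",cast(c,(386,290),75),"handle top?",cast(c,(498,222),222))
w=arm.calibration("wrist");p,r=tool();o=-w["R"].T@w["t"]
print("cam in tool",r.inv().apply(o-p),"axes",r.inv().apply(w["R"]).round(3),w["camera_matrix"][0,0], r.as_matrix().round(3))
E
```

```text
a [ 13 159  93]
b [ 12 164  59]
cov [ 18 120 134]
rack [69 77 66]
probe [ 14 224 158]
ctr [81 20 89]
bg [86 20 88]
a (array([418.2782 , 395.33908], dtype=float32), np.float32(162.2557), np.float32(25.943008), np.float32(-2.6226807))
b (array([423.9913, 285.1243], dtype=float32), np.float32(161.3787), np.float32(21.862045), np.float32(1.6005707))
cover (array([ 427.82916, -260.29886], dtype=float32), np.float32(152.20737), np.float32(151.93803), np.float32(-13.976807))
rack (array([468.7245   ,  14.6403885], dtype=float32), np.float32(174.15862), np.float32(37.007454), np.float32(-88.626915))
mid (array([533.162   ,  17.478989], dtype=float32), np.float32(160.92043), np.float32(160.58313), np.float32(-88.05003)) (array([533.162   ,  17.478989], dtype=float32), np.float32(160.92043), np.float32(160.58313), np.float32(-88.05003))
stand [[ 571.45440012 -403.01762849    5.        ]] wax [[ 395.0724145  -112.55083874   75.        ]] handle top? [[ 570.18937598 -394.64076768  222.        ]]
cam in tool [  79.80263038    0.64927677 -170.21734524] axes [[-0.001  1.    -0.002]
 [-0.961 -0.001 -0.277]
 [-0.277  0.001  0.961]] 377.09111891408776 [[ 0.957  0.291 -0.   ]
 [ 0.291 -0.957  0.002]
 [ 0.    -0.002 -1.   ]]
```

>>> move_arm:
  commands:
    - {"translation": [3.2, -2.0, 0], "roll": 5.7, "jaw": 9}
    - {"translation": [3.0, -2.4, 0], "roll": 5.7, "jaw": 9}
    - {"translation": [2.8, -2.65, 0], "roll": 5.7, "jaw": 9}
    - {"translation": [2.5, -2.9, 0], "roll": 0, "jaw": 9}
    - {"translation": [2.5, -2.9, 0], "roll": 0, "jaw": 9}
    - {"translation": [2.5, -2.9, 0], "roll": 0, "jaw": 9}
    - {"translation": [2.5, -2.9, 0], "roll": 0, "jaw": 9}
    - {"translation": [2.5, -2.9, 0], "roll": 0, "jaw": 9}
    - {"translation": [2.5, -2.9, 0], "roll": 0, "jaw": 9}
    - {"translation": [2.5, -2.9, 0], "roll": 0, "jaw": 9}

```text
clock: 0.93
ee_pos: [418.4, -259.1, 214.3]
orientation: [-0.0, 1.0, -0.002, -0.0]
wrist_force: [0.0, -0.7, -0.2]
finger_gap: 89.9
```

Run:
```python
from h import *
import pickle
c=arm.calibration("wrist"); im=arm.capture("wrist"); cv2.imwrite("pics/wcov.png",im); pickle.dump(c,open("pics/wcov.pkl","wb"))
print(arm.get_state()["clock"])
delta([520,15,215],-88)
```

```text
0.9833
tool shift cm [  9.84 -26.88   0.07] dist 286.0 jaw ang -89.9 roll deg -1.9
```

>>> move_arm:
  commands:
    - {"translation": [1.2, -3.43, 0], "roll": 0, "jaw": 9}
    - {"translation": [1.2, -3.43, 0], "roll": 0, "jaw": 9}
    - {"translation": [1.2, -3.43, 0], "roll": 0, "jaw": 9}
    - {"translation": [1.2, -3.43, 0], "roll": 0, "jaw": 9}
    - {"translation": [1.2, -3.43, 0], "roll": 0, "jaw": 9}
    - {"translation": [1.2, -3.43, 0], "roll": 0, "jaw": 9}
    - {"translation": [1.2, -3.43, 0], "roll": 0, "jaw": 9}
    - {"translation": [1.2, -3.43, 0], "roll": 0, "jaw": 9}
    - {"translation": [0, 0, 0], "roll": 0, "jaw": 9}

```text
clock: 1.73
ee_pos: [515.3, 18.2, 214.2]
orientation: [-0.001, 1.0, 0.001, -0.0]
wrist_force: [0.4, 0.2, -0.6]
finger_gap: 90.3
```

Run:
```python
from h import *
import pickle
c=arm.calibration("wrist"); im=arm.capture("wrist"); cv2.imwrite("pics/wrack.png",im); pickle.dump(c,open("pics/wrack.pkl","wb"))
a=cv2.resize(cv2.imread("pics/wcov.png"),(400,300)); b=cv2.resize(im,(400,300)); cv2.imwrite("pics/two.png",np.hstack([a,b]))
```

```text
(no output)
```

View pics/two.png

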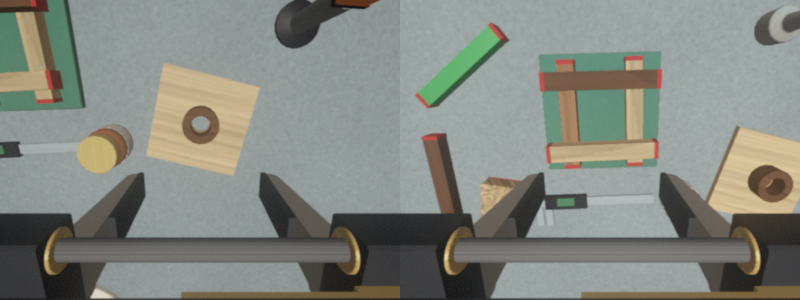

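Run:
```python
from h import *
import pickle
def quad(c,m,z,out=None):
    pts=np.vstack([k for k in blobs(m,150)])
    P=cast(c,cv2.convexHull(pts).reshape(-1,2),z)[:,:2].astype(np.float32)
    b=cv2.boxPoints(cv2.minAreaRect(P)); return b.mean(0),[np.linalg.norm(b[1]-b[0]),np.linalg.norm(b[2]-b[1])],np.degrees(np.arctan2(*(b[1]-b[0])[::-1]))%90
c=pickle.load(open("pics/wrack.pkl","rb")); im=cv2.imread("pics/wrack.png"); h,s,v=cv2.split(cv2.cvtColor(im,cv2.COLOR_BGR2HSV))
roi=np.zeros_like(h,bool); roi[60:290,210:440]=1
g=(h>60)&(h<95)&(s>70)&roi
print("rack",quad(c,g,15))
br=((h<30)|(h>165))&(s>60)&roi
for n,y0,y1 in(("far",100,150),("near",220,275)):
    m=br.copy(); m[:y0]=0; m[y1:]=0; red=((h<6)|(h>172))&(s>140)&m
    k=[cv2.moments(k) for k in blobs(red,20)]; ce=[(q["m10"]/q["m00"],q["m01"]/q["m00"]) for q in k]; print(n,np.round(ce),cast(c,ce,60).round(1))
c=pickle.load(open("pics/wcov.pkl","rb")); im=cv2.imread("pics/wcov.png"); h,s,v=cv2.split(cv2.cvtColor(im,cv2.COLOR_BGR2HSV))
print(h[150,300],s[150,300],v[150,300],h[180,300],s[180,300],v[180,300])
roi=np.zeros_like(h,bool); roi[80:300,225:425]=1
print("cover",quad(c,(h<30)&(s>50)&(v>90)&roi,12))
roi=np.zeros_like(h,bool); roi[150:250,270:370]=1
k=blobs((v<115)&(s>60)&(h<30)&roi,100)[0]; e=cv2.fitEllipse(cv2.convexHull(k)); print("collar",e,cast(c,e[0],42))
```

```text
rack (array([567.45544 ,  18.692574], dtype=float32), [np.float32(176.1839), np.float32(130.47256)], np.float32(1.8552475))
far [[415. 126.]
 [228. 132.]] [[597.3 -58.   60. ]
 [592.9  97.   60. ]]
near [[276. 267.]
 [411. 241.]
 [238. 249.]
 [376. 263.]] [[473.4  60.8  60. ]
 [498.7 -61.   60. ]
 [491.3  94.6  60. ]
 [477.5 -30.5  60. ]]
19 74 199 15 95 116
cover (array([ 432.7455 , -258.69904], dtype=float32), [np.float32(149.7506), np.float32(149.68735)], np.float32(75.935486))
collar ((321.9315490722656, 208.41050720214844), (23.540342330932617, 55.814178466796875), 95.02359771728516) [[ 427.7280954  -258.78164749   42.        ]]
```

>>> move_arm:
  commands:
    - {"translation": [-1.0, -3.9, 0], "roll": 0, "jaw": 6}
    - {"translation": [-1.0, -3.9, 0], "roll": 0, "jaw": 6}
    - {"translation": [-1.0, -3.9, 0], "roll": 0, "jaw": 6}
    - {"translation": [-1.0, -3.9, 0], "roll": 0, "jaw": 6}
    - {"translation": [-1.0, -3.9, 0], "roll": 0, "jaw": 6}
    - {"translation": [-1.0, -3.9, 0], "roll": 0, "jaw": 6}
    - {"translation": [-1.0, -3.9, 0], "roll": 0, "jaw": 6}
    - {"translation": [-1.0, -3.9, 0], "roll": 0, "jaw": 6}
    - {"translation": [0, 0, 0], "roll": 0, "jaw": 6}

```text
clock: 2.53
ee_pos: [433.8, 329.5, 214.3]
orientation: [-0.001, 1.0, 0.001, -0.001]
wrist_force: [0.4, -0.3, 0.5]
finger_gap: 59.8
```

Run:
```python
from h import *
import pickle
c=arm.calibration("wrist"); im=arm.capture("wrist"); cv2.imwrite("pics/wbl.png",im); pickle.dump(c,open("pics/wbl.pkl","wb"))
print(tool()[0])
```

```text
[434.89678743 326.76373241 214.18005542]
```

View pics/wbl.png

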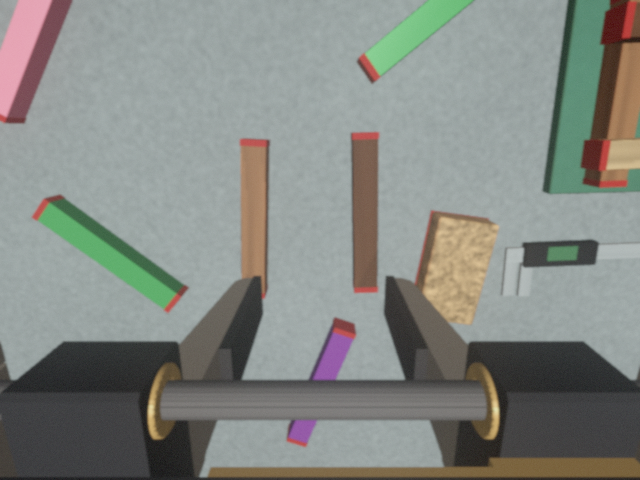

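Wrist view: blank_a (mid-brown) is at (255,215) and blank_b (dark) at (365,212). Both match the description, with green, pink and purple look-alikes around them. The sander is at (457,265), right of blank_b.

Run:
```python
from h import *
import pickle
c=pickle.load(open("pics/wbl.pkl","rb")); im=cv2.imread("pics/wbl.png"); h,s,v=cv2.split(cv2.cvtColor(im,cv2.COLOR_BGR2HSV))
red=((h<6)|(h>172))&(s>120)
for n,x0,x1 in(("a",235,275),("b",345,385)):
    m=(((h<25)|(h>165))&(s>70)); m[:,:x0]=0; m[:,x1:]=0; m[:115]=0; m[300:]=0
    k=blobs(m,200)[0]; print(n,rect(c,k,24))
# sander
m=(h<30)&(s>50);m[:,:412]=0;m[:,505:]=0;m[:200]=0;m[330:]=0
k=blobs(m,200)[0];print("sander",rect(c,k,31), cast(c,[(417,285),(432,212)],0))
c=pickle.load(open("pics/wrack.pkl","rb")); im=cv2.imread("pics/wrack.png"); h,s,v=cv2.split(cv2.cvtColor(im,cv2.COLOR_BGR2HSV))
g=(h>55)&(h<95)&(s>45); g[:60]=0;g[300:]=0;g[:,:200]=0;g[:,450:]=0
print([ (cv2.boundingRect(k),cv2.contourArea(k)) for k in blobs(g,100)])
P=cast(c,cv2.convexHull(np.vstack(blobs(g,100))).reshape(-1,2),15)[:,:2].astype(np.float32); print(cv2.minAreaRect(P))
delta([420,285,100])
```

```text
a (array([423.57788, 396.91534], dtype=float32), np.float32(160.6778), np.float32(25.97093), np.float32(-3.4197845))
b (array([429.7626 , 286.82666], dtype=float32), np.float32(160.71599), np.float32(24.050808), np.float32(2.014145))
sander (array([377.17722, 199.3072 ], dtype=float32), np.float32(113.58926), np.float32(68.86713), np.float32(-7.938011)) [[348.45405247 225.62906131   0.        ]
 [430.5292756  215.75478787   0.        ]]
[((284, 144, 77, 83), 5865.0), ((224, 83, 194, 33), 3741.5), ((229, 147, 31, 83), 1846.5), ((390, 143, 26, 80), 1753.5), ((291, 258, 72, 12), 628.0), ((391, 256, 20, 11), 188.5), ((240, 262, 23, 9), 165.5)]
((544.2225341796875, 18.224464416503906), (178.30975341796875, 178.2404327392578), 1.6672531366348267)
tool shift cm [-1.48  4.17 11.42] dist 122.0 jaw ang -90.0
```

>>> move_arm:
  commands:
    - {"translation": [-0.5, 4.0, 0], "roll": -2, "jaw": 5.5}
    - {"translation": [0, 0, 3.7], "roll": 0, "jaw": 5.5}
    - {"translation": [0, 0, 3.7], "roll": 0, "jaw": 5.5}
    - {"translation": [0, 0, 3.7], "roll": 0, "jaw": 5.5}
    - {"translation": [0, 0, 3.7], "roll": 0, "jaw": 5.5}
    - {"translation": [0, 0, 2.5], "roll": 0, "jaw": 5.5}
    - {"translation": [0, 0, 2.5], "roll": 0, "jaw": 5.5}
    - {"translation": [0, 0, 1.0], "roll": 0, "jaw": 5.5}
    - {"translation": [0, 0, 0], "roll": 0, "jaw": 5.5}
    - {"translation": [0, 0, 0], "roll": 0, "jaw": 1.8}
    - {"translation": [0, 0, 0], "roll": 0, "jaw": 1.8}
    - {"translation": [0, 0, 0], "roll": 0, "jaw": 1.8}
  squeeze: 25

```text
clock: 3.58
ee_pos: [432.5, 285.7, 8.6]
orientation: [-0.001, 1.0, 0.015, 0.002]
wrist_force: [-0.1, -0.1, 0.9]
finger_gap: 37.2
```

>>> move_arm:
  commands:
    - {"translation": [0, 0, 0], "roll": 0, "jaw": 1.8}
    - {"translation": [0, 0, 0], "roll": 0, "jaw": 1.8}

```text
clock: 3.75
ee_pos: [431.6, 285.9, 7.8]
orientation: [-0.0, 1.0, 0.016, 0.001]
wrist_force: [0.3, -0.4, 4.7]
finger_gap: 23.9
```

>>> move_arm:
  commands:
    - {"translation": [0, 0, -1.5], "roll": 0, "jaw": 1.8}
    - {"translation": [0, 0, -3.2], "roll": 0, "jaw": 1.8}
    - {"translation": [0, 0, -3.5], "roll": 0, "jaw": 1.8}
    - {"translation": [0.5, 1.6, -3.0], "roll": 0, "jaw": 1.8}
    - {"translation": [1.2, 3.7, 0], "roll": 0, "jaw": 1.8}
    - {"translation": [1.2, 3.7, 0], "roll": 0, "jaw": 1.8}
    - {"translation": [1.2, 3.7, 0], "roll": 0, "jaw": 1.8}
    - {"translation": [1.2, 3.7, 0], "roll": 0, "jaw": 1.8}
    - {"translation": [1.2, 3.7, 0], "roll": 0, "jaw": 1.8}
    - {"translation": [1.2, 3.7, 0], "roll": 0, "jaw": 1.8}
    - {"translation": [1.2, 3.7, 0], "roll": 0, "jaw": 1.8}
    - {"translation": [1.2, 3.6, 0], "roll": 0, "jaw": 1.8}

```text
clock: 4.75
ee_pos: [541.7, -24.2, 119.0]
orientation: [0.0, 1.0, 0.016, 0.0]
wrist_force: [0.6, -0.2, -0.3]
finger_gap: 23.9
```

>>> move_arm:
  commands:
    - {"translation": [0.4, 1.1, 0], "roll": 0, "jaw": 1.8}
    - {"translation": [0.2, 0.5, 0], "roll": 0, "jaw": 1.8}
    - {"translation": [0, 0, 0], "roll": 0, "jaw": 1.8}

```text
clock: 5.0
ee_pos: [547.9, -38.4, 118.6]
orientation: [-0.0, 1.0, 0.015, -0.0]
wrist_force: [-0.2, 0.5, -0.7]
finger_gap: 23.8
```

Run:
```python
from h import *
im=arm.capture("wrist"); cv2.imwrite("pics/p1.png",im)
s=arm.get_state(); print(s["ee_pos"],s["clock"],s["finger_gap"]); delta([547,-32.5,73],-88.3)
```

```text
[547.50939652 -37.27336069 118.48157818] 5.05 23.94554883175912
tool shift cm [-0.03 -0.48  4.55] dist 46.0 jaw ang -88.2 roll deg 0.1
```

View pics/p1.png

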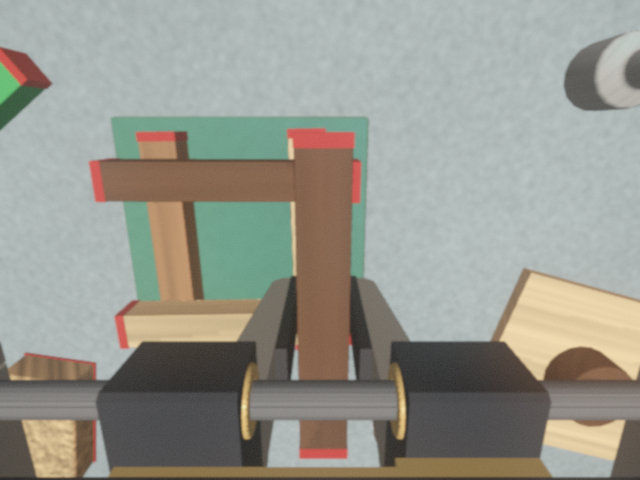

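Wrist view: the held dark blank (325,290) is above low_right, parallel to it. I'll shift it 5 mm left and lower it.

>>> move_arm:
  commands:
    - {"translation": [0, -0.5, 1.0], "roll": 0, "jaw": 1.8}
    - {"translation": [0, 0, 1.8], "roll": 0, "jaw": 1.8}
    - {"translation": [0, 0, 1.2], "roll": 0, "jaw": 1.8}
    - {"translation": [0, 0, 0.3], "roll": 0, "jaw": 1.8}
    - {"translation": [0, 0, 0.2], "roll": 0, "jaw": 1.8}
    - {"translation": [0, 0, 0], "roll": 0, "jaw": 1.8}
    - {"translation": [0, 0, 0], "roll": 0, "jaw": 1.8}

```text
clock: 5.63
ee_pos: [548.1, -32.9, 74.2]
orientation: [0.0, 1.0, 0.016, 0.0]
wrist_force: [-0.3, -0.5, -0.6]
finger_gap: 23.9
```

>>> move_arm:
  commands:
    - {"translation": [0, 0, 0.2], "roll": 0, "jaw": 1.8}
    - {"translation": [0, 0, 0.1], "roll": 0, "jaw": 1.8}
    - {"translation": [0, 0, 0], "roll": 0, "jaw": 1.8}
    - {"translation": [0, 0, 0], "roll": 0, "jaw": 1.8}

```text
clock: 5.97
ee_pos: [548.0, -33.2, 70.9]
orientation: [0.0, 1.0, 0.016, 0.0]
wrist_force: [-0.3, -0.2, -0.1]
finger_gap: 23.9
```

>>> move_arm:
  commands:
    - {"translation": [0, 0, 0.1], "roll": 0, "jaw": 1.8}
    - {"translation": [0, 0, 0], "roll": 0, "jaw": 4.5}
    - {"translation": [0, 0, 0], "roll": 0, "jaw": 4.5}
    - {"translation": [0, 0, 0], "roll": 0, "jaw": 4.5}
    - {"translation": [0, 0, -1.0], "roll": 0, "jaw": 4.5}
    - {"translation": [0, 0, -3.0], "roll": 0, "jaw": 5.5}
    - {"translation": [0, 0, -4.0], "roll": 0, "jaw": 5.5}

```text
clock: 6.55
ee_pos: [544.9, -32.4, 147.7]
orientation: [-0.001, 1.0, 0.016, -0.004]
wrist_force: [1.2, -0.1, 0.2]
finger_gap: 54.3
```

Run:
```python
from h import *
delta([424,397,150],-93.4)
```

```text
tool shift cm [-10.75 -43.29  -0.06] dist 446.0 jaw ang -88.2 roll deg 5.2
```

>>> move_arm:
  commands:
    - {"translation": [-0.98, -3.93, 0], "roll": 0, "jaw": 5.5}
    - {"translation": [-0.98, -3.93, 0], "roll": 0, "jaw": 5.5}
    - {"translation": [-0.98, -3.93, 0], "roll": 0, "jaw": 5.5}
    - {"translation": [-0.98, -3.93, 0], "roll": 0, "jaw": 5.5}
    - {"translation": [-0.98, -3.93, 0], "roll": 0, "jaw": 5.5}
    - {"translation": [-0.98, -3.93, 0], "roll": 0, "jaw": 5.5}
    - {"translation": [-0.98, -3.93, 0], "roll": 0, "jaw": 5.5}
    - {"translation": [-0.98, -3.93, 0], "roll": 0, "jaw": 5.5}
    - {"translation": [-0.98, -3.93, 0], "roll": 0, "jaw": 5.5}
    - {"translation": [-0.98, -3.93, 0], "roll": 0, "jaw": 5.5}
    - {"translation": [-0.98, -3.93, 0], "roll": 5.2, "jaw": 5.5}
    - {"translation": [0, 0, 0], "roll": 0, "jaw": 5.5}

```text
clock: 7.55
ee_pos: [423.8, 401.5, 150.5]
orientation: [-0.002, 1.0, -0.029, -0.0]
wrist_force: [-0.1, 0.9, -0.4]
finger_gap: 54.9
```

Run:
```python
from h import *
delta([424,397,6],-93.4)
```

```text
tool shift cm [ 0.05  0.49 14.45] dist 145.0 jaw ang -93.3 roll deg 0.1
```

>>> move_arm:
  commands:
    - {"translation": [0, 0.3, 2.5], "roll": 0, "jaw": 5.5}
    - {"translation": [0, 0, 3.7], "roll": 0, "jaw": 5.5}
    - {"translation": [0, 0, 3.7], "roll": 0, "jaw": 5.5}
    - {"translation": [0, 0, 2.5], "roll": 0, "jaw": 5.5}
    - {"translation": [0, 0, 1.6], "roll": 0, "jaw": 5.5}
    - {"translation": [0, 0, 0.4], "roll": 0, "jaw": 5.5}
    - {"translation": [0, 0, 0], "roll": 0, "jaw": 1.8}
    - {"translation": [0, 0, 0], "roll": 0, "jaw": 1.8}
    - {"translation": [0, 0, 0], "roll": 0, "jaw": 1.8}
    - {"translation": [0, 0, 0], "roll": 0, "jaw": 1.8}
    - {"translation": [0, 0, 0], "roll": 0, "jaw": 1.8}

```text
clock: 8.47
ee_pos: [427.4, 393.4, 7.2]
orientation: [-0.001, 1.0, -0.03, 0.001]
wrist_force: [0.9, -0.8, 3.9]
finger_gap: 23.7
```

Run:
```python
from h import *
s=arm.get_state(); print(s["finger_gap"],s["ee_pos"]); p=s["ee_pos"]
# grip offset along blank: centre x 423.6 vs tcp
delta([543+(p[0]-423.6),68.5,p[2]+65],-88.3)
```

```text
23.669425642217576 [427.40532097 393.38960555   7.19569852]
tool shift cm [13.87 31.71 -6.53] dist 352.0 jaw ang -93.4 roll deg -5.1
```

>>> move_arm:
  commands:
    - {"translation": [0, 0, -1.5], "roll": 0, "jaw": 1.8}
    - {"translation": [0, 0, -3.2], "roll": 0, "jaw": 1.8}
    - {"translation": [0, 0, -3.5], "roll": 0, "jaw": 1.8}
    - {"translation": [1.4, 3.1, -2.0], "roll": 0, "jaw": 1.8}
    - {"translation": [1.6, 3.6, -1.0], "roll": 0, "jaw": 1.8}
    - {"translation": [1.6, 3.6, 0], "roll": 0, "jaw": 1.8}
    - {"translation": [1.6, 3.6, 0], "roll": 0, "jaw": 1.8}
    - {"translation": [1.6, 3.6, 0], "roll": 0, "jaw": 1.8}
    - {"translation": [1.6, 3.6, 0], "roll": 0, "jaw": 1.8}
    - {"translation": [1.6, 3.6, 0], "roll": 0, "jaw": 1.8}
    - {"translation": [1.6, 3.6, 0], "roll": 0, "jaw": 1.8}
    - {"translation": [1.3, 3.2, 0], "roll": -5.1, "jaw": 1.8}

```text
clock: 9.47
ee_pos: [547.1, 67.4, 118.3]
orientation: [0.0, 1.0, 0.015, 0.001]
wrist_force: [0.1, 1.0, -0.6]
finger_gap: 23.5
```

>>> move_arm:
  commands:
    - {"translation": [0, 0, 0], "roll": 0, "jaw": 1.8}
    - {"translation": [0, 0, 0], "roll": 0, "jaw": 1.8}

```text
clock: 9.63
ee_pos: [546.8, 68.4, 118.1]
orientation: [-0.0, 1.0, 0.013, 0.0]
wrist_force: [-1.4, 0.5, -0.1]
finger_gap: 23.8
```

Run:
```python
from h import *
im=arm.capture("wrist"); cv2.imwrite("pics/p2.png",im)
delta([546.5,68.5,71],-88.3)
```

```text
tool shift cm [0.03 0.13 4.68] dist 47.0 jaw ang -88.4 roll deg -0.1
```

View pics/p2.png

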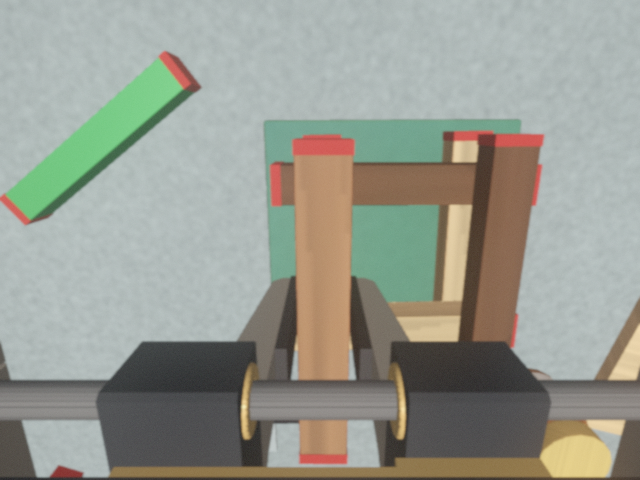

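Wrist view: blank_a (323,300) is over low_left, and blank_b (505,240) lies in place on the right. I'll lower it now.

>>> move_arm:
  commands:
    - {"translation": [0, 0, 1.0], "roll": 0, "jaw": 1.8}
    - {"translation": [0, 0, 1.8], "roll": 0, "jaw": 1.8}
    - {"translation": [0, 0, 1.2], "roll": 0, "jaw": 1.8}
    - {"translation": [0, 0, 0.4], "roll": 0, "jaw": 1.8}
    - {"translation": [0, 0, 0.2], "roll": 0, "jaw": 1.8}
    - {"translation": [0, 0, 0.1], "roll": 0, "jaw": 1.8}
    - {"translation": [0, 0, 0], "roll": 0, "jaw": 1.8}
    - {"translation": [0, 0, 0], "roll": 0, "jaw": 1.8}

```text
clock: 10.35
ee_pos: [546.8, 70.0, 71.2]
orientation: [0.0, 1.0, 0.015, 0.001]
wrist_force: [-0.8, 0.1, -0.2]
finger_gap: 23.9
```

>>> move_arm:
  commands:
    - {"translation": [0, 0, 0.1], "roll": 0, "jaw": 1.8}
    - {"translation": [0, 0, 0], "roll": 0, "jaw": 4.5}
    - {"translation": [0, 0, 0], "roll": 0, "jaw": 4.5}
    - {"translation": [0, 0, 0], "roll": 0, "jaw": 4.5}
    - {"translation": [0, 0, -1.0], "roll": 0, "jaw": 4.5}
    - {"translation": [0, 0, -3.0], "roll": 0, "jaw": 4.5}
    - {"translation": [0, 0, -4.0], "roll": 0, "jaw": 5}
    - {"translation": [0, 0, -4.0], "roll": 0, "jaw": 6}
    - {"translation": [0, 0, -2.0], "roll": 0, "jaw": 9}

```text
clock: 11.1
ee_pos: [548.6, 69.7, 216.1]
orientation: [0.0, 1.0, 0.015, 0.004]
wrist_force: [0.6, -0.9, 0.6]
finger_gap: 61.2
```

Run:
```python
from h import *
import pickle
c=arm.calibration("wrist"); im=arm.capture("wrist"); cv2.imwrite("pics/p3.png",im); pickle.dump(c,open("pics/p3.pkl","wb"))
h,s,v=cv2.split(cv2.cvtColor(im,cv2.COLOR_BGR2HSV))
red=((h<6)|(h>172))&(s>140)
for k in blobs(red,60): 
    q=cv2.moments(k); p=(q["m10"]/q["m00"],q["m01"]/q["m00"]); print(np.round(p),cast(c,p,83).round(1))
delta([432,-259,215],-104.1)
```

```text
[455. 142.] [[623.  -32.4  83. ]]
[324. 142.] [[619.6  70.   83. ]]
[473. 173.] [[599.  -49.4  83. ]]
[292. 173.] [[595.4  94.8  83. ]]
[461. 279.] [[508.4 -51.7  83. ]]
tool shift cm [-12.81  32.5    0.29] dist 349.0 jaw ang -88.3 roll deg 15.8
```

>>> move_arm:
  commands:
    - {"translation": [-1.42, 3.61, 0], "roll": 0, "jaw": 9}
    - {"translation": [-1.42, 3.61, 0], "roll": 0, "jaw": 9}
    - {"translation": [-1.42, 3.61, 0], "roll": 0, "jaw": 9}
    - {"translation": [-1.42, 3.61, 0], "roll": 0, "jaw": 9}
    - {"translation": [-1.42, 3.61, 0], "roll": 0, "jaw": 9}
    - {"translation": [-1.42, 3.61, 0], "roll": 0, "jaw": 9}
    - {"translation": [-1.42, 3.61, 0], "roll": 0, "jaw": 9}
    - {"translation": [-1.42, 3.61, 0], "roll": 0, "jaw": 9}
    - {"translation": [-1.42, 3.61, 0], "roll": 5.3, "jaw": 9}
    - {"translation": [0, 0, 2.5], "roll": 5.3, "jaw": 9}
    - {"translation": [0, 0, 2.5], "roll": 5.2, "jaw": 9}
    - {"translation": [0, 0, 0], "roll": 0, "jaw": 9}

```text
clock: 12.15
ee_pos: [425.3, -257.1, 155.3]
orientation: [-0.003, 0.992, -0.125, -0.003]
wrist_force: [-1.0, 0.3, -1.1]
finger_gap: 90.0
```

Run:
```python
from h import *
c=arm.calibration("wrist"); im=arm.capture("wrist"); cv2.imwrite("pics/p4.png",im)
h,s,v=cv2.split(cv2.cvtColor(im,cv2.COLOR_BGR2HSV))
k=blobs((s>60)&(h<30)&(v>20),3000)
for q in k: print(cv2.boundingRect(q),rect(c,q,12))
print(proj(c,[[432,-259,42],[432,-259,12]]))
delta([432,-259,19],-104.1); print(arm.get_state()["clock"])
```

```text
(229, 125, 187, 172) (array([ 432.856  , -258.28726], dtype=float32), np.float32(148.97621), np.float32(148.87886), np.float32(75.90759))
(0, 102, 73, 171) (array([505.42813 , -28.175682], dtype=float32), np.float32(147.28401), np.float32(60.85545), np.float32(-28.053463))
(292, 457, 348, 23) (array([ 131.47386, -337.41022], dtype=float32), np.float32(368.81067), np.float32(29.48269), np.float32(75.829254))
(111, 268, 88, 82) (array([393.11877, -81.8145 ], dtype=float32), np.float32(98.52759), np.float32(43.30463), np.float32(-61.714108))
[[323.77468007 225.93217196]
 [323.81752617 216.99264248]]
tool shift cm [ 0.65  0.06 13.86] dist 139.0 jaw ang -104.0 roll deg 0.1
12.2
```

View pics/p4.png

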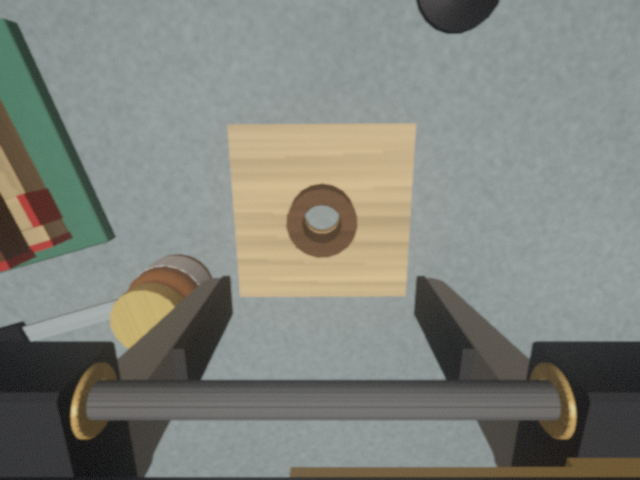

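Wrist view: the cover is square in the tool frame, its collar at (322,220) between the fingers. The wax jar at (150,310) is clear.

>>> move_arm:
  commands:
    - {"translation": [0.7, 0, 3.0], "roll": 0, "jaw": 9}
    - {"translation": [0, 0, 3.7], "roll": 0, "jaw": 9}
    - {"translation": [0, 0, 3.5], "roll": 0, "jaw": 9}
    - {"translation": [0, 0, 2.5], "roll": 0, "jaw": 9}
    - {"translation": [0, 0, 1.0], "roll": 0, "jaw": 9}
    - {"translation": [0, 0, 0], "roll": 0, "jaw": 9}
    - {"translation": [0, 0, 0], "roll": 0, "jaw": 5}
    - {"translation": [0, 0, 0], "roll": 0, "jaw": 5}
    - {"translation": [0, 0, 0], "roll": 0, "jaw": 5}
    - {"translation": [0, 0, 0], "roll": 0, "jaw": 5}
    - {"translation": [0, 0, 0], "roll": 0, "jaw": 5}
    - {"translation": [0, 0, 0], "roll": 0, "jaw": 5}
  squeeze: 40

```text
clock: 13.2
ee_pos: [435.7, -260.5, 23.7]
orientation: [0.0, 0.992, -0.123, 0.001]
wrist_force: [0.3, 2.7, 6.5]
finger_gap: 55.6
```

Run:
```python
from h import *
s=arm.get_state(); p=s["ee_pos"];print(s["finger_gap"],p,s["wrist_force"])
# cover centre relative to tool rotates by +15.8 on the way
d=np.array([432.9,-258.3])-p[:2]; print("grip offset",d)
delta([544.2,18.2,p[2]+90],-88.3)
```

```text
55.60381132437706 [ 435.70161745 -260.45416541   23.74907621] [0.33255658 2.69063852 6.494008  ]
grip offset [-2.80161745  2.15416541]
tool shift cm [  3.74 -29.67  -8.99] dist 312.0 jaw ang -104.1 roll deg -15.8
```

>>> move_arm:
  commands:
    - {"translation": [0, 0, -0.7], "roll": 0, "jaw": 5}
    - {"translation": [0, 0, -2.0], "roll": 0, "jaw": 5}
    - {"translation": [0, 0, -3.3], "roll": 0, "jaw": 5}
    - {"translation": [0, 0, -3.6], "roll": 0, "jaw": 5}
    - {"translation": [0, 0, -2.4], "roll": 0, "jaw": 5}
    - {"translation": [0.3, -2.4, -1.0], "roll": 0, "jaw": 5}
    - {"translation": [0.5, -3.6, 0], "roll": 0, "jaw": 5}
    - {"translation": [0.5, -3.6, 0], "roll": 0, "jaw": 5}
    - {"translation": [0.5, -3.6, 0], "roll": 0, "jaw": 5}
    - {"translation": [0.5, -3.6, 0], "roll": 0, "jaw": 5}
    - {"translation": [0.5, -3.6, 0], "roll": 0, "jaw": 5}
    - {"translation": [0.5, -3.6, 0], "roll": 0, "jaw": 5}

```text
clock: 14.2
ee_pos: [525.3, -34.0, 152.6]
orientation: [0.0, 0.992, -0.123, -0.0]
wrist_force: [0.5, -0.1, -2.0]
finger_gap: 55.7
```

>>> move_arm:
  commands:
    - {"translation": [0.5, -3.6, 0], "roll": 0, "jaw": 5}
    - {"translation": [0.2, -2.0, 0], "roll": -4.0, "jaw": 5}
    - {"translation": [0, 0, 0], "roll": -4.0, "jaw": 5}
    - {"translation": [0, 0, 0], "roll": -4.0, "jaw": 5}
    - {"translation": [0, 0, 0], "roll": -3.8, "jaw": 5}
    - {"translation": [0, 0, 0], "roll": 0, "jaw": 5}
    - {"translation": [0, 0, 0], "roll": 0, "jaw": 5}

```text
clock: 14.78
ee_pos: [545.5, 16.9, 152.4]
orientation: [0.0, 1.0, 0.014, -0.0]
wrist_force: [0.4, -0.2, -1.7]
finger_gap: 55.9
```

Run:
```python
from h import *
im=arm.capture("wrist"); c=arm.calibration("wrist"); cv2.imwrite("pics/p5.png",im)
h,s,v=cv2.split(cv2.cvtColor(im,cv2.COLOR_BGR2HSV)); p=tool()[0]
m=(s>50)&(h<30)&(v>110); 
for k in blobs(m,3000): print(cv2.boundingRect(k),rect(c,k,p[2]-23.7+12))
s=arm.get_state(); print(s["ee_pos"],s["finger_gap"],s["wrist_force"],s["clock"]);delta([546.5,17,p[2]-20],-88.3)
```

```text
(165, 128, 318, 216) (array([569.4466 ,  16.51286], dtype=float32), np.float32(149.91063), np.float32(112.919235), np.float32(-88.33753))
(249, 265, 152, 117) (array([523.75604 ,  14.899525], dtype=float32), np.float32(85.02609), np.float32(69.530655), np.float32(-88.52741))
(198, 460, 439, 18) (array([427.8596  , -44.686447], dtype=float32), np.float32(269.16153), np.float32(12.981311), np.float32(-88.17571))
[545.58639863  16.86821399 152.49154068] 55.1029767602272 [ 0.73469581 -0.27201366 -2.72638997] 14.8333
tool shift cm [ 0.09 -0.01  2.  ] dist 20.0 jaw ang -88.4 roll deg -0.1
```

View pics/p5.png

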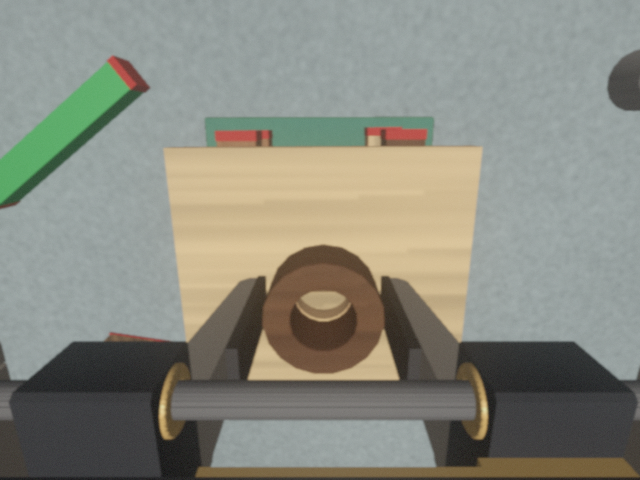

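Wrist view: the cover is square over the stack with its far edge at row 148, and the collar is held at (323,310). The mask had picked up the blank ends at rows 128–147, so the edge corrected for that gives a centre of about x 542, which is fine. I'll lower it.

>>> move_arm:
  commands:
    - {"translation": [0.1, 0, 1.0], "roll": 0, "jaw": 5}
    - {"translation": [0, 0, 1.5], "roll": 0, "jaw": 5}
    - {"translation": [0, 0, 0.9], "roll": 0, "jaw": 5}
    - {"translation": [0, 0, 0.4], "roll": 0, "jaw": 5}
    - {"translation": [0, 0, 0.2], "roll": 0, "jaw": 5}
    - {"translation": [0, 0, 0], "roll": 0, "jaw": 5}
    - {"translation": [0, 0, 0], "roll": 0, "jaw": 5}

```text
clock: 15.42
ee_pos: [547.2, 17.0, 113.0]
orientation: [0.0, 1.0, 0.015, 0.0]
wrist_force: [-0.2, 0.1, -1.6]
finger_gap: 55.4
```

>>> move_arm:
  commands:
    - {"translation": [0, 0, 0.1], "roll": 0, "jaw": 5}
    - {"translation": [0, 0, 0.1], "roll": 0, "jaw": 5}
    - {"translation": [0, 0, 0.0], "roll": 0, "jaw": 5}
    - {"translation": [0, 0, 0], "roll": 0, "jaw": 5}

```text
clock: 15.75
ee_pos: [547.1, 17.0, 110.9]
orientation: [0.0, 1.0, 0.015, 0.0]
wrist_force: [-0.1, -0.2, -2.6]
finger_gap: 55.6
```

>>> move_arm:
  commands:
    - {"translation": [0, 0, 0.1], "roll": 0, "jaw": 5}
    - {"translation": [0, 0, 0], "roll": 0, "jaw": 5}
    - {"translation": [0, 0, 0], "roll": 0, "jaw": 5}

```text
clock: 16.0
ee_pos: [547.2, 16.9, 110.7]
orientation: [0.0, 1.0, 0.015, 0.0]
wrist_force: [-3.3, -0.2, 5.5]
finger_gap: 55.7
```

>>> move_arm:
  commands:
    - {"translation": [0, 0, 0], "roll": 0, "jaw": 9}
    - {"translation": [0, 0, 0], "roll": 0, "jaw": 9}
    - {"translation": [0, 0, 0], "roll": 0, "jaw": 9}
    - {"translation": [0, 0, 0], "roll": 0, "jaw": 9}
    - {"translation": [0, 0, 0], "roll": 0, "jaw": 9}
    - {"translation": [0, 0, -1.0], "roll": 0, "jaw": 9}
    - {"translation": [0, 0, -3.0], "roll": 0, "jaw": 9}
    - {"translation": [0, 0, -4.0], "roll": 0, "jaw": 9}
    - {"translation": [0, 0, -4.0], "roll": 0, "jaw": 9}
    - {"translation": [0, 0, -3.0], "roll": 0, "jaw": 9}
    - {"translation": [0, 0, 0], "roll": 0, "jaw": 9}
    - {"translation": [0, 0, 0], "roll": 0, "jaw": 9}

```text
clock: 17.0
ee_pos: [548.3, 16.8, 262.7]
orientation: [0.001, 1.0, 0.015, 0.003]
wrist_force: [-1.0, -0.0, -0.0]
finger_gap: 90.1
```

Run:
```python
from h import *
import pickle
for n in("wrist","top","scene"):
    c=arm.calibration(n); im=arm.capture(n); cv2.imwrite(f"pics/c_{n}.png",im); pickle.dump(c,open(f"pics/c_{n}.pkl","wb"))
print(arm.get_state()["ee_pos"])
c=pickle.load(open("pics/c_wrist.pkl","rb")); im=cv2.imread("pics/c_wrist.png"); h,s,v=cv2.split(cv2.cvtColor(im,cv2.COLOR_BGR2HSV))
q=proj(c,[[544,17,129],[544,17,99]]); print(q)
m=(s>50)&(h<30)&(v>130); k=blobs(m,5000)[0]; print(cv2.boundingRect(k),rect(c,k,99))
cv2.imwrite("pics/c_crop.png",np.hstack([cv2.resize(im[60:360,170:470],(400,400)), cv2.resize(cv2.imread("pics/scene0.png")[310:460,130:280],(400,400))]))
```

```text
[545.93130246  17.17925423 258.00053267]
[[321.6011544  234.58757533]
 [321.62834339 225.9251122 ]]
(237, 132, 173, 171) (array([547.40454 ,  15.602027], dtype=float32), np.float32(157.79274), np.float32(150.42618), np.float32(2.1558685))
```

View pics/c_crop.png

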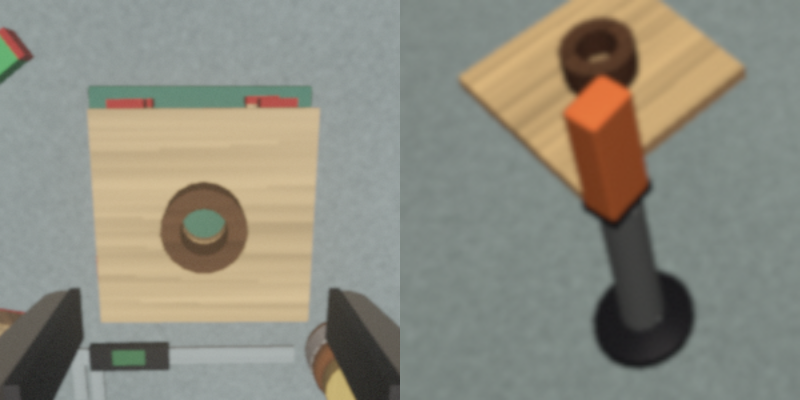

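>>> move_arm:
  commands:
    - {"translation": [0.12, 3.8, -0.4], "roll": 0, "jaw": 9}
    - {"translation": [0.12, 3.8, -0.4], "roll": 0, "jaw": 9}
    - {"translation": [0.12, 3.8, -0.4], "roll": 0, "jaw": 9}
    - {"translation": [0.12, 3.8, -0.4], "roll": 0, "jaw": 9}
    - {"translation": [0.12, 3.8, -0.4], "roll": 0, "jaw": 9}
    - {"translation": [0.12, 3.8, -0.4], "roll": 0, "jaw": 9}
    - {"translation": [0.12, 3.8, -0.4], "roll": 0, "jaw": 9}
    - {"translation": [0.12, 3.8, -0.4], "roll": 0, "jaw": 9}
    - {"translation": [0.12, 3.8, -0.4], "roll": 0, "jaw": 9}
    - {"translation": [0.12, 3.8, -0.4], "roll": 0, "jaw": 9}
    - {"translation": [0.12, 3.8, -0.4], "roll": 0, "jaw": 9}
    - {"translation": [0, 0, 0], "roll": 0, "jaw": 9}

```text
clock: 18.15
ee_pos: [570.3, -406.7, 299.7]
orientation: [-0.0, 1.0, 0.012, -0.002]
wrist_force: [-0.4, 0.3, -0.6]
finger_gap: 90.2
```

Run:
```python
from h import *
import pickle
c=pickle.load(open("pics/c_wrist.pkl","rb")); im=cv2.imread("pics/c_wrist.png"); h,s,v=cv2.split(cv2.cvtColor(im,cv2.COLOR_BGR2HSV))
m=(s>50)&(h<30)&(v>130); m[:142]=0; k=blobs(m,5000)[0]; print("cover",rect(c,k,99))
c=arm.calibration("wrist"); im=arm.capture("wrist"); cv2.imwrite("pics/pr.png",im); pickle.dump(c,open("pics/pr.pkl","wb"))
print(arm.get_state()["ee_pos"],arm.get_state()["clock"])
h,s,v=cv2.split(cv2.cvtColor(im,cv2.COLOR_BGR2HSV))
m=(h<20)&(s>150)&(v>60)
for k in blobs(m,200): print(cv2.boundingRect(k),rect(c,k,222), np.median(v[m]))
print(proj(c,[[571,-403,5],[571,-403,222]]))
cv2.imwrite("pics/pr_crop.png",cv2.resize(im[60:360,170:470],(600,600)))
```

```text
cover (array([542.89557 ,  15.244122], dtype=float32), np.float32(150.32066), np.float32(149.31259), np.float32(-88.34779))
[ 570.86012121 -403.31508453  299.84195744] 18.2
[[319.57001468 194.23623022]
 [316.98873548 247.85666168]]
```

View pics/pr_crop.png

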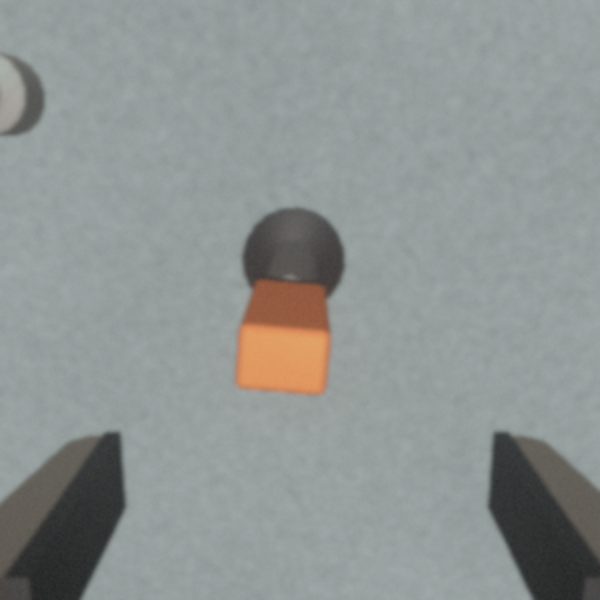

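Wrist crop: the handle's top face has corners (243,323), (330,331), (325,393) and (237,386). The stand foot is at (294,258). The 32 mm side lies along the jaw axis, rotated only a few degrees.

Run:
```python
from h import *
import pickle
c=pickle.load(open("pics/pr.pkl","rb")); im=cv2.imread("pics/pr.png")
P=np.array([(243,323),(330,331),(325,393),(237,386)])*.5+[170,60]
h,s,v=cv2.split(cv2.cvtColor(im,cv2.COLOR_BGR2HSV)); u,w=P.mean(0).astype(int); print("hsv top",h[w,u],s[w,u],v[w,u])
m=(h<25)&(s>90)&(v>190); k=max(blobs(m,100),key=cv2.contourArea); print("mask",rect(c,k,222))
X=cast(c,P,222); print(X.round(1),X.mean(0))
g=(v<75);g[:,:280]=0;g[:,360:]=0;g[:150]=0;g[210:]=0
k=blobs(g,200)[0]; hull=cv2.convexHull(k).reshape(-1,2); (ce,r)=cv2.minEnclosingCircle(hull); print("foot circ",ce,r,cast(c,ce,6))
```

```text
hsv top 13 147 224
mask (array([ 576.35596, -399.33038], dtype=float32), np.float32(30.287718), np.float32(22.765293), np.float32(86.36932))
[[ 589.3 -385.5  222. ]
 [ 587.2 -414.9  222. ]
 [ 564.9 -413.9  222. ]
 [ 566.8 -383.4  222. ]] [ 577.0626946  -399.39878426  222.        ]
foot circ (336.5, 192.0) 13.086352348327637 [[ 574.42996354 -423.88635688    6.        ]]
```

Run:
```python
from h import *
delta([576.7,-399.4,158],-93.9)
```

```text
tool shift cm [ 0.65 -0.33 14.18] dist 142.0 jaw ang -88.6 roll deg 5.3
```

>>> move_arm:
  commands:
    - {"translation": [0.6, -0.3, 0], "roll": 5.3, "jaw": 9}
    - {"translation": [0, 0, 2.5], "roll": 0, "jaw": 7}
    - {"translation": [0, 0, 3.7], "roll": 0, "jaw": 7}
    - {"translation": [0, 0, 3.7], "roll": 0, "jaw": 7}
    - {"translation": [0, 0, 2.8], "roll": 0, "jaw": 7}
    - {"translation": [0, 0, 1.5], "roll": 0, "jaw": 6}
    - {"translation": [0, 0, 0], "roll": 0, "jaw": 6}
    - {"translation": [0, 0, 0], "roll": 0, "jaw": 6}

```text
clock: 18.87
ee_pos: [577.7, -395.3, 160.0]
orientation: [-0.001, 1.0, -0.031, -0.001]
wrist_force: [0.2, -1.3, 0.4]
finger_gap: 60.1
```

Run:
```python
from h import *
delta([576.7,-399.4,158],-93.9); im=arm.capture("wrist"); c=arm.calibration("wrist"); cv2.imwrite("pics/pr2.png",im)
h,s,v=cv2.split(cv2.cvtColor(im,cv2.COLOR_BGR2HSV))
m=(h<25)&(s>90)&(v>190); k=max(blobs(m,100),key=cv2.contourArea); print(cv2.boundingRect(k),"mask",rect(c,k,222))
```

```text
tool shift cm [-0.07  0.41  0.2 ] dist 5.0 jaw ang -93.6 roll deg 0.3
(287, 349, 92, 32) mask (array([ 581.9071 , -400.12335], dtype=float32), np.float32(30.981945), np.float32(12.051532), np.float32(86.34198))
```

>>> move_arm:
  commands:
    - {"translation": [-0.1, 0.4, 0.2], "roll": 0, "jaw": 6}
    - {"translation": [0, 0, 0], "roll": 0, "jaw": 6}
    - {"translation": [0, 0, 0], "roll": 0, "jaw": 2.8}
    - {"translation": [0, 0, 0], "roll": 0, "jaw": 2.8}
    - {"translation": [0, 0, 0], "roll": 0, "jaw": 2.8}
    - {"translation": [0, 0, 0], "roll": 0, "jaw": 2.8}
    - {"translation": [0, 0, 0], "roll": 0, "jaw": 2.8}
  squeeze: 30

```text
clock: 19.5
ee_pos: [577.3, -400.8, 159.9]
orientation: [-0.0, 1.0, -0.031, 0.0]
wrist_force: [-0.2, 3.0, 1.6]
finger_gap: 32.1
```

>>> move_arm:
  commands:
    - {"translation": [0, 0, -0.5], "roll": 0, "jaw": 2.8}
    - {"translation": [0, 0, -1.2], "roll": 0, "jaw": 2.8}
    - {"translation": [0, 0, -2.0], "roll": 0, "jaw": 2.8}
    - {"translation": [0, 0, -2.5], "roll": 0, "jaw": 2.8}
    - {"translation": [0, 0, -2.5], "roll": 0, "jaw": 2.8}
    - {"translation": [0, 0, -2.5], "roll": 0, "jaw": 2.8}
    - {"translation": [0, 0, -2.2], "roll": 0, "jaw": 2.8}
    - {"translation": [0, 0, -1.6], "roll": 0, "jaw": 2.8}
    - {"translation": [0, 0, -1.0], "roll": 0, "jaw": 2.8}
    - {"translation": [0, 0, 0], "roll": 0, "jaw": 2.8}
    - {"translation": [0, 0, 0], "roll": 0, "jaw": 2.8}

```text
clock: 20.42
ee_pos: [577.1, -401.2, 319.7]
orientation: [0.0, 1.0, -0.032, 0.0]
wrist_force: [0.6, -0.6, -2.0]
finger_gap: 31.8
```

Run:
```python
from h import *
im=arm.capture("wrist"); c=arm.calibration("wrist"); cv2.imwrite("pics/held.png",im)
p=tool()[0]; s=arm.get_state();print(p,s["finger_gap"],s["wrist_force"])
print(proj(c,[p-[0,0,148],p-[0,0,124],p-[0,0,28]]).round())
delta([542.9,15.2,p[2]])
sc=arm.capture("scene"); cs=arm.calibration("scene"); cv2.imwrite("pics/held_s.png",sc)
q=proj(cs,[p-[0,0,148],p+[0,0,62]]).round(); print(q)
u,w=q.mean(0).astype(int); y0=max(w-110,0); x0=max(u-110,0)
a=cv2.resize(sc[y0:y0+220,x0:x0+220],(480,480)); b=cv2.resize(im[150:400,230:410],(320,444)); b=np.vstack([b,np.zeros((36,320,3),np.uint8)])
print(x0,y0); cv2.imwrite("pics/held2.png",np.hstack([a,b]))
```

```text
[ 576.76151047 -400.95156627  318.31737022] 31.583598640331097 [ 0.08802613  0.82458984 -2.50571536]
[[323. 224.]
 [323. 232.]
 [322. 276.]]
tool shift cm [ -6.   -41.32   0.06] dist 418.0 jaw ang -93.6 
[[208. 372.]
 [185. 268.]]
86 210
```

View pics/held2.png

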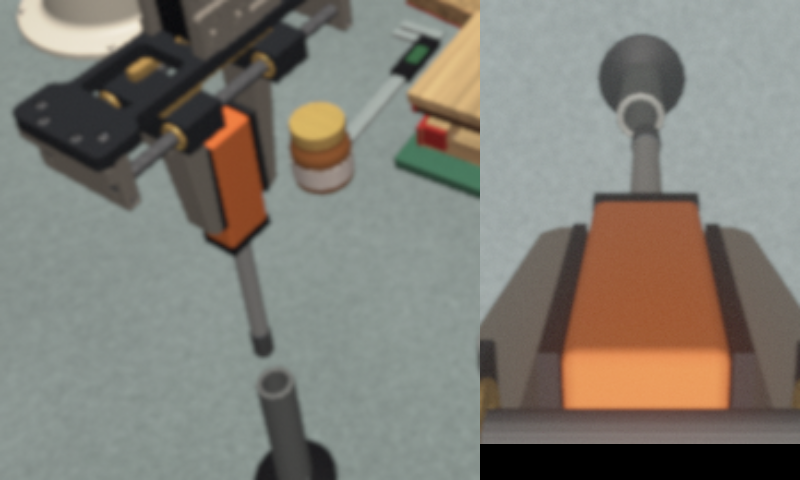

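Left (scene): the probe hangs upright in the jaws, with the cap (262,345) clear of the rim. Right (wrist): the rod is straight below the handle, with the cap around column 323, as predicted.

>>> move_arm:
  commands:
    - {"translation": [-0.5, -1.5, 0], "roll": 0, "jaw": 2.8}
    - {"translation": [-0.5, -2.7, 0], "roll": 0, "jaw": 2.8}
    - {"translation": [-0.5, -3.5, 0], "roll": 0, "jaw": 2.8}
    - {"translation": [-0.5, -3.7, 0], "roll": 0, "jaw": 2.8}
    - {"translation": [-0.5, -3.7, 0], "roll": 0, "jaw": 2.8}
    - {"translation": [-0.5, -3.7, 0], "roll": 0, "jaw": 2.8}
    - {"translation": [-0.5, -3.7, 0], "roll": 0, "jaw": 2.8}
    - {"translation": [-0.5, -3.7, 0], "roll": 0, "jaw": 2.8}
    - {"translation": [-0.5, -3.7, 0], "roll": 0, "jaw": 2.8}
    - {"translation": [-0.5, -3.5, 0], "roll": 0, "jaw": 2.8}
    - {"translation": [-0.5, -3.0, 0], "roll": 0, "jaw": 2.8}
    - {"translation": [-0.5, -2.0, 0], "roll": 0, "jaw": 2.8}

```text
clock: 21.52
ee_pos: [540.2, -11.1, 318.1]
orientation: [-0.001, 1.0, -0.03, -0.001]
wrist_force: [1.0, 0.1, -2.6]
finger_gap: 32.0
```

>>> move_arm:
  commands:
    - {"translation": [0, -1.5, 0], "roll": 0, "jaw": 2.8}
    - {"translation": [0, -1.2, 0], "roll": 0, "jaw": 2.8}
    - {"translation": [0, 0, 0], "roll": 0, "jaw": 2.8}
    - {"translation": [0, 0, 0], "roll": 0, "jaw": 2.8}
    - {"translation": [0, 0, 0], "roll": 0, "jaw": 2.8}

```text
clock: 21.93
ee_pos: [543.0, 12.0, 319.0]
orientation: [0.0, 0.999, -0.032, -0.001]
wrist_force: [0.2, 1.5, -1.6]
finger_gap: 32.0
```

Run:
```python
from h import *
import pickle
p=tool()[0]; print(p,arm.get_state()["finger_gap"],arm.get_state()["clock"]); delta([542.9,15.2,p[2]])
for n in("wrist","scene","top"):
    c=arm.calibration(n); im=arm.capture(n); cv2.imwrite(f"pics/f_{n}.png",im); pickle.dump(c,open(f"pics/f_{n}.pkl","wb"))
    print(n,"tip,rodtop",proj(c,[p-[0,0,148],p-[0,0,28]]).round(1).tolist(),"collar top/board/bottom",proj(c,[[542.9,15.2,129],[542.9,15.2,99]]).round(1).tolist())
a=cv2.imread("pics/f_wrist.png")[150:330,230:430]; b=cv2.imread("pics/f_scene.png")
q=proj(pickle.load(open("pics/f_scene.pkl","rb")),[[542.9,15.2,150]])[0].astype(int); print("scene crop origin",q-[75,90])
b=b[q[1]-90:q[1]+90,q[0]-75:q[0]+75]
cv2.imwrite("pics/f2.png",np.hstack([cv2.resize(a,(444,400)),cv2.resize(b,(333,400))]))
```

```text
[542.97717696  11.9560476  319.01901593] 31.96189325578601 21.9333
tool shift cm [-0.03 -0.32 -0.  ] dist 3.0 jaw ang -93.7 
wrist tip,rodtop [[322.3, 224.5], [322.3, 276.5]] collar top/board/bottom [[319.0, 214.3], [319.2, 208.1]]
scene tip,rodtop [[318.5, 217.1], [318.9, 167.3]] collar top/board/bottom [[319.0, 232.0], [318.9, 242.8]]
top tip,rodtop [[346.0, 232.3], [349.0, 222.2]] collar top/board/bottom [[343.9, 235.4], [343.3, 237.6]]
scene crop origin [244 134]
```

View pics/f2.png

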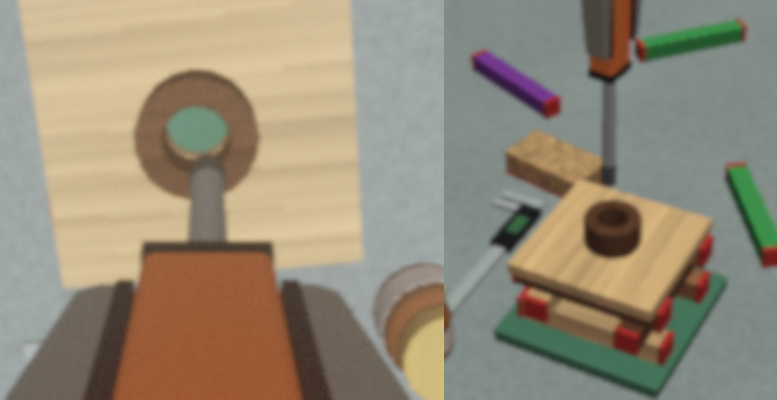

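Left (wrist): the bore is centred near crop (197,135) and the rod end is near crop (207,160). Right (scene): the rod is vertical at crop x 608 and the collar is at x 613. Next is a numeric fit of the collar arcs and the rod.

```bash
cat > fit.py <<'E'
from h import *
import pickle
from scipy.optimize import least_squares
def arc(im,c,ctr,r,z,lo,hi,skip=None,pol=1):
    """sub-pixel radial edges near a projected circle (z plane), circle fit with known radius"""
    g=cv2.GaussianBlur(cv2.cvtColor(im,cv2.COLOR_BGR2GRAY),(3,3),0).astype(np.float32); pts=[]
    for a in np.radians(np.arange(lo,hi,3)):
        d=np.array([np.cos(a),np.sin(a)]); rr=np.arange(r-7,r+7,.25)
        X=np.c_[ctr[0]+rr*d[0],ctr[1]+rr*d[1],np.full(len(rr),z)]; uv=proj(c,X).astype(np.float32)
        if skip is not None and np.any(np.abs(uv[:,0]-skip[0])<skip[1]): continue
        val=cv2.remap(g,uv[:,0],uv[:,1],cv2.INTER_LINEAR).ravel(); e=pol*np.gradient(val); i=int(np.argmax(e))
        if e[i]>1.0 and 2<i<len(rr)-3: pts.append(X[i,:2])
    pts=np.array(pts)
    f=least_squares(lambda q:np.hypot(*(pts-q).T)-r,ctr[:2],loss="soft_l1",f_scale=1); return f.x.round(1),len(pts),np.abs(f.fun).mean().round(2)
E
python3 - <<'E'
from fit import *
for n,sk in(("c_wrist",None),("f_wrist",(323,12))):
    c=pickle.load(open(f"pics/{n}.pkl","rb")); im=cv2.imread(f"pics/{n}.png")
    for it in range(2):
        ctr=(543,15) if it==0 else o[0]
        o=arc(im,c,ctr,28,129,115,245,sk)   # near half of the top rim, brown -> pale
    print(n,"rim near half (z129):",o)
    print("   collar foot far half (z99):",arc(im,c,o[0],28,99,-65,65,sk))
    print("   bore top edge, all round:",arc(im,c,o[0],15,129,100,260,sk),arc(im,c,o[0],15,129,-60,60,sk,-1))
# rod: columns per row in the wrist and scene pictures
for n,top,bot in(("f_wrist",232,262),("f_scene",176,214)):
    c=pickle.load(open(f"pics/{n}.pkl","rb")); g=cv2.cvtColor(cv2.imread(f"pics/{n}.png"),cv2.COLOR_BGR2GRAY).astype(float)
    res=[]
    for r in range(top,bot,4):
        x0=322 if n=="f_wrist" else 318; row=cv2.GaussianBlur(g,(3,3),0)[r,x0-22:x0+22] if n=="f_wrist" else g[r,x0-9:x0+10]
        e=np.gradient(row); h=len(row)//2; L=np.argmin(e[:h+1]); R=h+np.argmax(e[h:]); b=x0-(22 if n=="f_wrist" else 9)
        res.append((r,(L+R)/2+b,R-L))
    print(n,res)
E
```

```text
c_wrist rim near half (z129): (array([545.6,  16.3]), 44, np.float64(0.23))
   collar foot far half (z99): (array([543.1,  16.1]), 44, np.float64(0.16))
   bore top edge, all round: (array([544.3,  16.2]), 54, np.float64(0.21)) (array([544.3,  16.3]), 40, np.float64(0.17))
f_wrist rim near half (z129): (array([545.9,  16.2]), 20, np.float64(0.33))
   collar foot far half (z99): (array([543. ,  16.3]), 18, np.float64(0.15))
   bore top edge, all round: (array([545.4,  16.5]), 7, np.float64(0.18)) (array([553.8,  12.5]), 2, np.float64(0.0))
f_wrist [(232, np.float64(318.5), np.int64(37)), (236, np.float64(318.5), np.int64(27)), (240, np.float64(323.0), np.int64(16)), (244, np.float64(323.0), np.int64(16)), (248, np.float64(323.0), np.int64(16)), (252, np.float64(322.5), np.int64(17)), (256, np.float64(323.0), np.int64(18)), (260, np.float64(323.5), np.int64(17))]
f_scene [(176, np.float64(318.0), np.int64(6)), (180, np.float64(318.0), np.int64(6)), (184, np.float64(318.0), np.int64(6)), (188, np.float64(318.0), np.int64(6)), (192, np.float64(318.0), np.int64(6)), (196, np.float64(318.0), np.int64(6)), (200, np.float64(318.0), np.int64(6)), (204, np.float64(317.5), np.int64(7)), (208, np.float64(317.5), np.int64(7)), (212, np.float64(315.0), np.int64(12))]
```

Run:
```python
from fit import *
c=pickle.load(open("pics/f_scene.pkl","rb")); im=cv2.imread("pics/f_scene.png")
h,s,v=cv2.split(cv2.cvtColor(im,cv2.COLOR_BGR2HSV))
m=np.zeros_like(v); m[218:252,298:342]=(v[218:252,298:342]<95); k=blobs(m,100)[0]; print("collar box",cv2.boundingRect(k))
g=cv2.cvtColor(im,cv2.COLOR_BGR2GRAY).astype(float)
for r in(230,234,238,242):
    e=np.gradient(cv2.GaussianBlur(g,(3,3),0)[r,298:342]); sub=lambda i:i+0.5*(abs(e[i+1])-abs(e[i-1]))/(2*abs(e[i])-abs(e[i-1])-abs(e[i+1])+1e-9)
    L=sub(np.argmin(e[:22])); R=sub(22+np.argmax(e[22:])); print(r,"collar mid",(L+R)/2+298,"w",R-L)
for r in(180,190,200,206):
    row=g[r,309:328]; bg=np.median(np.r_[row[:3],row[-3:]]); w=np.clip(bg-row-8,0,None); print("rod",r,(w*np.arange(309,328)).sum()/w.sum())
print("pred",proj(c,[[544.3,16.2,115],[543,12,180],[543,12,230]]).round(2))
# cap tip in scene: darkness along the rod column
print([int(g[r,316:320].min()) for r in range(196,224)])
p,r=tool(); print(p); delta([544.3,16.8,p[2]])
```

```text
collar box (309, 226, 24, 25)
230 collar mid 319.519515939376 w 24.556473739261946
234 collar mid 319.52074604436933 w 25.700751347958843
238 collar mid 319.49757043207325 w 25.291091019894935
242 collar mid 319.3979388404829 w 24.707771954099726
rod 180 317.7544642857143
rod 190 317.5811965811966
rod 200 317.45089285714283
rod 206 317.6666666666667
pred [[319.76 237.06]
 [318.5  213.63]
 [318.67 193.55]]
[87, 87, 87, 87, 88, 87, 86, 87, 86, 88, 88, 85, 75, 59, 46, 44, 44, 43, 43, 43, 53, 87, 131, 159, 167, 167, 170, 148]
[543.08788065  11.82738693 319.39742423]
tool shift cm [ 0.09 -0.5  -0.  ] dist 5.0 jaw ang -93.7
```

>>> move_arm:
  commands:
    - {"translation": [0.12, -0.5, 0], "roll": 0, "jaw": 2.8}
    - {"translation": [0, 0, 1.0], "roll": 0, "jaw": 2.8}
    - {"translation": [0, 0, 1.2], "roll": 0, "jaw": 2.8}
    - {"translation": [0, 0, 0.6], "roll": 0, "jaw": 2.8}
    - {"translation": [0, 0, 0], "roll": 0, "jaw": 2.8}
    - {"translation": [0, 0, 0], "roll": 0, "jaw": 2.8}
    - {"translation": [0, 0, 0], "roll": 0, "jaw": 2.8}

```text
clock: 22.67
ee_pos: [544.6, 17.7, 291.7]
orientation: [0.0, 1.0, -0.032, 0.0]
wrist_force: [-0.2, 0.6, -1.3]
finger_gap: 32.0
```

```bash
cat > chk.py <<'E'
from fit import *
p=tool()[0]; print("tcp",p,"t",arm.get_state()["clock"],arm.get_state()["wrist_force"])
c=arm.calibration("scene"); im=arm.capture("scene"); g=cv2.cvtColor(im,cv2.COLOR_BGR2GRAY).astype(float)
for z in(135,145,155,165,175,185,195):
    if z<p[2]-140 or z>p[2]-35: continue
    q=proj(c,[[544.3,16.2,z]])[0]; r=int(round(q[1])); row=g[r,309:330]; bg=np.median(np.r_[row[:3],row[-3:]]); w=np.clip(bg-row-8,0,None); print("scene z",z,"rod col",((w*np.arange(309,330)).sum()/w.sum()).round(2),"bore col",(q[0]-.26).round(2))
c=arm.calibration("wrist"); im=arm.capture("wrist"); cv2.imwrite("pics/chk.png",im); g=cv2.GaussianBlur(cv2.cvtColor(im,cv2.COLOR_BGR2GRAY),(3,3),0).astype(float)
for d in(45,60,75,90,105):
    q=proj(c,[[544.3,16.2,p[2]-d]])[0]; r=int(round(q[1])); x0=int(round(q[0])); e=np.gradient(g[r,x0-18:x0+19]); L,R=np.argmin(e[:19]),18+np.argmax(e[18:]); print("wrist z",round(p[2]-d),"rod col",(L+R)/2+x0-18,"w",R-L,"bore axis col",q[0].round(2))
print("rim",arc(im,c,(544.3,16.2),28,129,115,245,(q[0],14)),"foot",arc(im,c,(544.3,16.2),28,99,-65,65,(q[0],14)))
E
python3 chk.py
```

```text
tcp [544.61074544  17.6645336  291.70101962] t 22.6667 [-0.21542524  0.63994964 -1.347573  ]
scene z 155 rod col 319.64 bore col 319.66
scene z 165 rod col 320.52 bore col 319.7
scene z 175 rod col 315.97 bore col 319.74
scene z 185 rod col 316.68 bore col 319.78
scene z 195 rod col 319.62 bore col 319.82
wrist z 247 rod col 321.0 w 18 bore axis col 324.81
wrist z 232 rod col 323.0 w 18 bore axis col 324.67
wrist z 217 rod col 322.5 w 17 bore axis col 324.54
wrist z 202 rod col 324.5 w 31 bore axis col 324.43
wrist z 187 rod col 328.5 w 9 bore axis col 324.33
rim (array([545.7,  16. ]), 19, np.float64(0.17)) foot (array([542.9,  16.1]), 17, np.float64(0.17))
```

>>> move_arm:
  commands:
    - {"translation": [0.05, 0.1, 0], "roll": 0, "jaw": 2.8}
    - {"translation": [0, 0, 0], "roll": 0, "jaw": 2.8}
    - {"translation": [0, 0, 0.6], "roll": 0, "jaw": 2.8}
    - {"translation": [0, 0, 0.8], "roll": 0, "jaw": 2.8}
    - {"translation": [0, 0, 0.8], "roll": 0, "jaw": 2.8}
    - {"translation": [0, 0, 0.4], "roll": 0, "jaw": 2.8}
    - {"translation": [0, 0, 0], "roll": 0, "jaw": 2.8}
    - {"translation": [0, 0, 0], "roll": 0, "jaw": 2.8}

```text
clock: 23.43
ee_pos: [544.7, 16.8, 265.0]
orientation: [-0.0, 1.0, -0.031, -0.001]
wrist_force: [-0.8, 0.1, -2.0]
finger_gap: 31.9
```

```bash
python3 chk.py; cat >> /dev/null
```

```text
tcp [544.67452301  16.77919038 264.96937786] t 23.4333 [-0.81992717  0.1162747  -2.00267272]
scene z 135 rod col 319.73 bore col 319.58
scene z 145 rod col 319.05 bore col 319.62
scene z 155 rod col 319.22 bore col 319.66
scene z 165 rod col 320.68 bore col 319.7
scene z 175 rod col 316.01 bore col 319.74
scene z 185 rod col 316.55 bore col 319.78
scene z 195 rod col 319.36 bore col 319.82
wrist z 220 rod col 325.5 w 31 bore axis col 323.27
wrist z 205 rod col 322.0 w 22 bore axis col 323.23
wrist z 190 rod col 323.0 w 36 bore axis col 323.18
wrist z 175 rod col 319.5 w 29 bore axis col 323.14
wrist z 160 rod col 322.5 w 29 bore axis col 323.11
rim (array([545.9,  16. ]), 20, np.float64(0.25)) foot (array([542.9,  16.3]), 19, np.float64(0.15))
```

>>> move_arm:
  commands:
    - {"translation": [0.05, 0, 0.5], "roll": 0, "jaw": 2.8}
    - {"translation": [0, 0, 0.9], "roll": 0, "jaw": 2.8}
    - {"translation": [0, 0, 1.0], "roll": 0, "jaw": 2.8}
    - {"translation": [0, 0, 1.0], "roll": 0, "jaw": 2.8}
    - {"translation": [0, 0, 1.0], "roll": 0, "jaw": 2.8}
    - {"translation": [0, 0, 1.0], "roll": 0, "jaw": 2.8}
    - {"translation": [0, 0, 1.0], "roll": 0, "jaw": 2.8}
    - {"translation": [0, 0, 0.8], "roll": 0, "jaw": 2.8}
    - {"translation": [0, 0, 0.5], "roll": 0, "jaw": 2.8}
    - {"translation": [0, 0, 0.1], "roll": 0, "jaw": 2.8}
    - {"translation": [0, 0, 0], "roll": 0, "jaw": 2.8}
    - {"translation": [0, 0, 0], "roll": 0, "jaw": 2.8}

```text
clock: 24.53
ee_pos: [545.9, 16.6, 188.1]
orientation: [0.0, 1.0, -0.032, 0.001]
wrist_force: [-0.5, 0.2, -1.9]
finger_gap: 31.8
```

Run:
```python
from fit import *
s=arm.get_state(); p,r=tool(s); print(p,s["clock"],s["wrist_force"],s["finger_gap"],"speed",np.abs(s["joint_vel"]).max(),"tool z",r.apply([0,0,1]).round(3),"sensor z",p[2]-148+12)
c=arm.calibration("scene"); im=arm.capture("scene"); cv2.imwrite("pics/end.png",im); g=cv2.cvtColor(im,cv2.COLOR_BGR2GRAY).astype(float)
for z in(136,142,148,154):
    q=proj(c,[[544.3,16.2,z]])[0]; row=g[int(round(q[1])),311:328]; bg=np.median(np.r_[row[:3],row[-3:]]); w=np.clip(bg-row-8,0,None); print("z",z,"rod",((w*np.arange(311,328)).sum()/w.sum()).round(2),"bore",(q[0]-.26).round(2),row.astype(int))
for r_ in(232,236,240,244):
    e=np.gradient(cv2.GaussianBlur(g,(3,3),0)[r_,298:342]); print(r_,"collar mid",(np.argmin(e[:22])+22+np.argmax(e[22:]))/2+298)
```

```text
[545.90202259  16.56297396 188.13031019] 24.5333 [-0.45884151  0.15882175 -1.93382794] 31.82796869767429 speed 0.006660154366333796 tool z [ 0.001 -0.    -1.   ] sensor z 52.130310189830425
z 136 rod 319.02 bore 319.58 [64 63 58 52 46 46 58 76 87 93 94 84 64 47 49 58 63]
z 142 rod 315.0 bore 319.6 [78 69 65 64 60 61 66 77 87 92 94 88 75 65 66 69 74]
z 148 rod 318.98 bore 319.63 [146 126 107  92  80  66  61  65  68  65  65  71  81  91 105 118 132]
z 154 rod 318.89 bore 319.65 [166 151 130 108  87  59  34  23  25  27  34  45  79 120 151 167 174]
232 collar mid 319.5
236 collar mid 319.5
240 collar mid 319.5
244 collar mid 319.5
```

>>> move_arm:
  commands:
    - {"translation": [-0.1, 0, 0.1], "roll": 0, "jaw": 2.8}
    - {"translation": [0, 0, 0], "roll": 0, "jaw": 2.8}
    - {"translation": [0, 0, 0], "roll": 0, "jaw": 2.8}
    - {"translation": [0, 0, 0], "roll": 0, "jaw": 2.8}
    - {"translation": [0, 0, 0], "roll": 0, "jaw": 2.8}
    - {"translation": [0, 0, 0], "roll": 0, "jaw": 2.8}

```text
clock: 25.08
ee_pos: [544.5, 16.7, 186.7]
orientation: [-0.0, 1.0, -0.031, 0.0]
wrist_force: [-0.0, 0.2, -2.1]
finger_gap: 31.7
```

Run:
```python
from h import *
s=arm.get_state(); print(s["ee_pos"],s["clock"],s["wrist_force"],s["finger_gap"],np.abs(s["joint_vel"]).max())
p=s["ee_pos"]
c=arm.calibration("wrist"); im=arm.capture("wrist"); h,sa,v=cv2.split(cv2.cvtColor(im,cv2.COLOR_BGR2HSV))
q=proj(c,[[544.3,16.2,129]])[0]; r=int(q[1]); print(q)
g=cv2.cvtColor(arm.capture("scene"),cv2.COLOR_BGR2GRAY); print(g[226:230,311:328])
```

```text
[544.54267459  16.70363364 186.66454105] 25.0833 [-4.19610860e-04  2.01595271e-01 -2.14427192e+00] 31.654426115732555 0.0015419712077599753
[323.20970896 259.43601665]
[[109  91  77  70  67  66  70  75  79  81  85  84  75  73  75  83  95]
 [ 77  69  65  64  62  66  73  82  89  93  93  84  71  64  66  68  74]
 [ 66  65  62  60  57  60  70  84  92  95  93  82  63  53  59  64  69]
 [ 65  63  59  52  48  55  69  82  91  96  94  82  59  44  49  58  63]]
```

```bash
python3 -c "
from rig import arm
print(arm.job_done())"
```

```text
the job is handed in; nothing more can be done
None
```

I built the stack, set the cover on it and lowered the probe through the collar. The job is handed in at about 25 s of the 72 s allowed, with no verdict reported back.

- **Blanks:** the dark one (blank_b) lies above low_right and the mid-brown one (blank_a) above low_left. After release, their far ends measured 102 mm apart against 100 mm nominal.
- **Cover:** it sits square, with its yaw matching the rack's at about 1.7°. The cover or bore centre measured (543–544, 15–16) mm, against (544, 18) mm for the rack.
- **Probe:** at the end it was still held (finger gap 31.7 mm), still and upright. The sensor middle was at about 51 mm by the tool's height reading, and no side force showed at the wrist.
- **Centring:** in the last scene picture the rod was within about 1 mm of the collar's middle. That is in the one direction this camera sees.

**Checks that disagreed:**
- Estimates of the bore's x position ranged from 542.9 to 545.9 mm, depending on which edge was fitted. I used 544.3 mm.
- Some automatic rod readings were spoiled by the background (the sander, and blur). For the last correction I read the pixel rows directly instead.
- I did not re-measure the lower layers or the other bench items at the end.

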